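# Open the tray and scoop sealing-wax tablets into a gift box

### The arm

A 7-joint arm with a two-finger parallel gripper is mounted at the origin on a cart in front of the work surface, level with it; the furniture and walls round the work are solid. World frame = base frame: x ahead of the robot, y to its left, z up, the work surface at z = 0. Lengths are in m, angles in rad, forces in N, time in s.
With the tool pointing down it reaches from about 0.425 to 0.875 m from the base axis. Payload 8.4 kg.
Tool frame: the origin (TCP) lies at the very end of the fingers, on their centre line; the grasp point (between the pads) lies 19 mm behind it (env.tcp_to_grasp is the x of the grasp point in the tool frame, in m); x points along the fingers, y is the direction in which the jaws open and shut, and the axes are right-handed (so a half turn about x gives the same grasp; the last joint's range is limited). The gripper opens to 85 mm and grips with 20 to 120 N. Pads are 22 mm wide; open, the fingers measure 114 mm over their backs; the gripper's body (76 mm by 85 mm) begins 54 mm behind the grasp point. The pads swing forward as they close: fully open they stand 13 mm farther back than shut.
Start: joints at [-1.371, 0.333, 0.04, 1.465, -0.013, 1.343, -0.059], TCP at [0.191, 0.621, 0.231] pointing down, gripper open.
Joint ranges: [-2.58, 2.58], [-0.38, 2.09], [-1.3, 1.39], [0.25, 2.4], [-1.5, 4.64], [0.08, 2.09], [-2.65, 2.65]. Speed limits (rad/s): [2.22, 2.22, 2.79, 2.79, 3.14, 3.14, 3.14].

### API

Orientations are given as a unit quaternion [w, x, y, z].
In Python, from workcell import env gives the robot as it stands. The module is installed in compiled form; this text tells all that it offers.
- The arm moves only by the tool carry_out, never from a script. Its argument "moves" is one flat list of numbers, 7 for each row, row after row: the shift along the tool's x, y, z in m, then the turn, a rotation vector about the tool's x, y, z in degrees, then the finger opening in m, from 0 to 0.0854. A call has 1 to 20 rows; each row shifts and turns the pose as measured when the row begins, along the tool's axes as they then stand; what a row does not reach is not made up. A row lasts 1/10 s, in which the tool goes at most 50 mm and 8.59 degrees, less where a joint would pass 70% of its speed; a pose out of reach is approached as far as the arm can. A call is refused whole if a number of a shift passes 0.05 or a number of a turn 8.59, either way. A call with a gripper value outside its range is refused whole. The fingers move at their own pace and stop on an object; "newtons" is the grip in N (left out, the last holds). Time passes only in rows, so rows that do not move let the fingers close. It gives the time, the measured TCP pose, the force and the opening at its end, in the units of the state.
- env.observe(): the state, without advancing time (a new reading comes with each control period).
- env.grab_frame(name): name is "side" or "top" or "wrist"; returns a dict with "pixels" (400x640x3 uint8, blue, green, red), "range_z" (400x640 float32, m along the optical axis (not along the pixel's ray), 0 where there is no reading), "mtx" (3x3 intrinsics, pixels), "rvec" (rotation vector, rad) and "tvec" (3), from world to camera coordinates, as OpenCV has them. Camera axes: x right, y down, z forward; pixel columns grow to the right and rows downward; lengths in m; the calibration is good to about 2 mm. A picture is of the moment at which its call begins.
- env.hand_in(): hands the job in, once; it reports no verdict.
The state is a dict: "t": time; "q": joint angles; "joint_velocities": joint speeds; "effort": joint torques, N m; "tcp_pos": TCP position; "tcp_rot": TCP orientation; "contact_force": force on the tool from outside, world axes, zero at the start; "ft_torque": the same for the moment, N m; "finger_gap": finger opening in m.
Only numpy, scipy, OpenCV 4.12 (cv2) and the standard library are available. Lean on these libraries where they do the work, as an engineer would, in place of code of your own. Each camera call takes 0.05 s, during which the arm holds its last target. There are 200 camera calls.

### The job

Open the clear cover of the wooden tray all the way by holding its red release bar down while sliding it towards you, and leave it open; then use the scoop to move all five wax tablets from the tray into the open blue gift box. Touch the tablets only with the scoop, never with the gripper, and leave the stamp and the ribbon spool where they are. When done, stand the scoop flat on its cork mat again, pan over the middle of the mat, and let go.

Things in the scene. Friction and masses are not known exactly. Their poses are not given: they have to be found in the camera images.
- scoop_grip (a point): steel hand scoop with upright dark wooden grip, 150 g; the point is the middle of the grip, 75 mm above the underside. Axes of the scoop: pan opens to -x, z up. The grip is a block 24 mm thick (x), 36 mm wide (y), from 38 to 102 mm above the underside: fingers closing along x hold it best against tipping. It starts standing on the cork mat and may shift a little in the fingers
- scoop_pan (a point): middle of the scoop's pan, 38 mm from the grip's middle along the scoop's -x, 8 mm above the underside. The pan is 80 mm wide, its floor 2 mm thick, its back wall (under the grip) 34 mm high; the side walls step down from 26 mm at the back to none 15 mm behind the lip. Slippery: tablets slide off when it is tipped 35 to 45 degrees lip-down
- scoop_lip (a point): middle of the scoop's straight front lip, at the level of the underside, 78 mm from the grip's middle along the scoop's -x; behind the grip's middle (+x) the scoop reaches 14 mm
- tray_floor (a point): fixed wooden tray, inside 210 (x) by 90 mm (y), floor and walls 4 mm thick, walls 36 mm high; the point is the centre of the inner floor, 4 mm above the table. The -x end wall is nearest the robot. Tablets lie in the -x half under the cover, centres 27 to 91 mm from the point; the +x half is open and empty, with room to set the scoop in (5 mm to spare at each side wall)
- cover (a joint): slide of the tray's clear flat cover, m: 0 closed over the -x half, 0.105 fully open at its stop, having slid along the tray's -x (to the robot). It runs 37 to 40 mm above the table between side rails 49 mm high, drags with about 1 N, and catches on teeth at once and every 35 mm unless its red release bar is held down all the while
- tab_top (a point): centre of the top of the red release bar at the cover's +x end, 49.5 mm above the table when up; axes as tray_floor. Its pad is 22 mm (x) by 50 mm (y). Springy: about 2.4 N to start, 5 N at 4 mm down where it clears the teeth, 6 N at its stop 6 mm down. At its -x edge the cover has a white thumb ridge 13 mm high (top 53 mm above the table) to push against; the bar moves with the cover
- gift_tray_floor (a point): fixed open blue gift box without a lid, outside 140 by 140 mm and 40 mm high, walls 4 mm; this point is the centre of its inner floor, 5 mm above the table; x and y along its sides, z up
- mat_center (a point): fixed cork mat of the scoop, 140 mm (x) by 120 mm (y), 4 mm thick; this point is the centre of its top face
- tablet1_center (a point): sealing-wax tablet, dark red: bevelled octagon 23 mm across and 12 mm thick, about 12 g, slippery; point at its centre, half-way up. It starts lying flat in the near half of the wooden stock tray
- tablet2_center (a point): sealing-wax tablet, gold: bevelled octagon 23 mm across and 12 mm thick, about 12 g, slippery; point at its centre, half-way up. It starts lying flat in the near half of the wooden stock tray
- tablet3_center (a point): sealing-wax tablet, dark green: bevelled octagon 23 mm across and 12 mm thick, about 12 g, slippery; point at its centre, half-way up. It starts lying flat in the near half of the wooden stock tray
- tablet4_center (a point): sealing-wax tablet, dark red: bevelled octagon 23 mm across and 12 mm thick, about 12 g, slippery; point at its centre, half-way up. It starts lying flat in the near half of the wooden stock tray
- tablet5_center (a point): sealing-wax tablet, gold: bevelled octagon 23 mm across and 12 mm thick, about 12 g, slippery; point at its centre, half-way up. It starts lying flat in the near half of the wooden stock tray
- tablet1: the same wax tablet as tablet1_center; origin at the middle of its underside
- tablet2: the same wax tablet as tablet2_center; origin at the middle of its underside
- tablet3: the same wax tablet as tablet3_center; origin at the middle of its underside
- tablet4: the same wax tablet as tablet4_center; origin at the middle of its underside
- tablet5: the same wax tablet as tablet5_center; origin at the middle of its underside
- scoop: the same scoop as scoop_grip; origin at the middle of its underside below the grip, same axes
- stamp: bystander: loose rubber stamp with a turned light-wood handle, 35 x 50 x 74 mm, origin under its base; leave alone
- twine: bystander: loose wooden spool of cream ribbon, 82 x 72 x 40 mm, origin under it; leave alone

How it is judged:
By the outcome, as a careful person would: the job done as asked, in the order asked, and still so for the second after the job is handed in, with the robot touching nothing.
It also fails if it takes over 72 s, if anything falls off the work surface, if the arm or the gripper's body presses on something with over 40 N, if the wrist force passes 120 N, or if a joint passes its speed limit or range.

## Working session

There is one attempt and no reset: what is moved stays moved. The work goes in short steps, Python scripts to look and compute and a tool call to move; the robot and the scene stay as the last step left them, time stands still between calls to the robot, and variables do not carry over. Pictures are saved under pics/ and viewed, about 8 in all and at most 12, crops included, and the job is handed in when it is done.

Besides the shell and the picture viewer there is one more tool, called after ">>>" by a JSON object that holds its "method" and its "body", one argument or row to a line. carry_out: Moves the arm, as the interface text tells. Its arguments: {"type":"object","properties":{"moves":{"type":"array"},"newtons":{"type":"number"}},"required":["moves"]}

```bash
mkdir -p pics; cat > h.py <<'E'
import numpy as np, cv2
from scipy.spatial.transform import Rotation as R
from workcell import env
def grab(n,fn=None):
    f=env.grab_frame(n)
    if fn: cv2.imwrite('pics/'+fn,f['pixels'])
    return f
def cloud(f):
    K=np.array(f['mtx']);z=f['range_z'];h,w=z.shape
    u,v=np.meshgrid(np.arange(w),np.arange(h))
    p=np.stack([(u-K[0,2])/K[0,0]*z,(v-K[1,2])/K[1,1]*z,z],-1)
    Rm=cv2.Rodrigues(np.array(f['rvec'],float))[0]
    W=(p-np.array(f['tvec']).reshape(3))@Rm
    W[z==0]=np.nan
    return W
def ray(f,u,v,h):
    K=np.array(f['mtx']);Rm=cv2.Rodrigues(np.array(f['rvec'],float))[0]
    c=-Rm.T@np.array(f['tvec']).reshape(3)
    d=Rm.T@np.array([(u-K[0,2])/K[0,0],(v-K[1,2])/K[1,1],1])
    return c+d*(h-c[2])/d[2]
def st():
    s=env.observe();q=np.array(s['tcp_rot'])
    r=R.from_quat(q[[1,2,3,0]])
    print('t',s['t'],'tcp',np.round(s['tcp_pos'],4),'q',np.round(s['q'],3),'F',np.round(s['contact_force'],1),'gap',s['finger_gap'])
    print(np.round(r.as_matrix(),3))
    return s,r
E
python3 - <<'E'
from h import *
st(); print(env.tcp_to_grasp)
a=grab('top','top0.png'); b=grab('side','side0.png')
np.savez('top0.npz',**a)
for f in(a,b):
    Rm=cv2.Rodrigues(np.array(f['rvec'],float))[0]
    print(-Rm.T@np.array(f['tvec']).reshape(3), f['mtx'][0][0], Rm.round(2).tolist())
E
```

```text
t 0.0 tcp [0.1912 0.6208 0.2304] q [-1.371  0.334  0.04   1.466 -0.013  1.343 -0.058] F [ 0.1 -0.1 -0.3] gap 0.08563262009295812
[[-0.     0.294  0.956]
 [-0.002  0.956 -0.294]
 [-1.    -0.002  0.   ]]
-0.0187
[0.41046359 0.00683225 1.06222167] 413.13398381328705 [[0.01, -1.0, 0.0], [-0.98, -0.01, -0.18], [0.18, -0.0, -0.98]]
[0.64924897 1.05375537 0.77944418] 448.666370448177 [[-1.0, 0.05, 0.01], [0.02, 0.54, -0.84], [-0.05, -0.84, -0.54]]
```

View pics/top0.png

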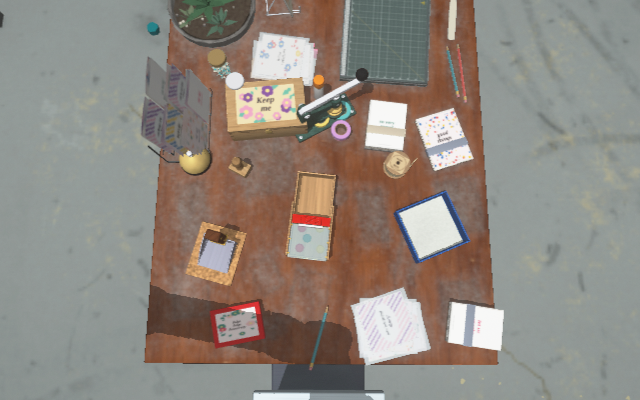

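View pics/side0.png

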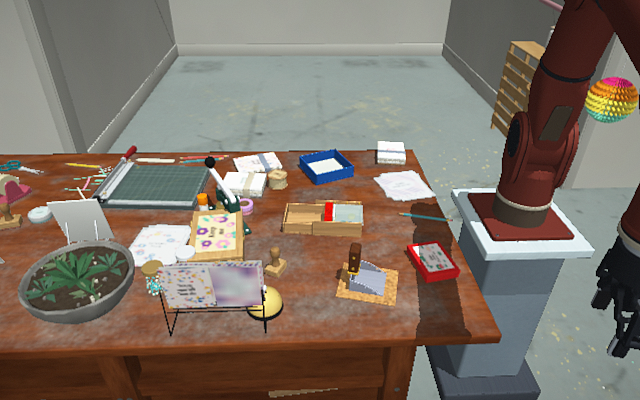

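The top view shows the tray at about (312,215) with its red bar at (311,220). The blue box is at (431,226), the mat at (216,253) with the scoop's grip near (222,237), the stamp at (240,166) and the spool at (397,163). Next I measure these.

```bash
python3 - <<'E'
from h import *
f=dict(np.load('top0.npz')); im=f['pixels'].copy(); W=cloud(f)
hsv=cv2.cvtColor(im,cv2.COLOR_BGR2HSV); H,S,V=cv2.split(hsv)
def box(mask,h,name,roi):
    m=np.zeros_like(mask); x0,y0,x1,y1=roi; m[y0:y1,x0:x1]=mask[y0:y1,x0:x1]
    m=m.astype(np.uint8); c=max(cv2.findContours(m,0,2)[0],key=cv2.contourArea)
    c=cv2.convexHull(c)
    P=np.array([ray(f,*p[0],h)[:2] for p in c],np.float32)
    r=cv2.minAreaRect(P*1000); print(name,np.round(r[0],1),np.round(r[1],1),round(r[2],1),'hull n',len(c))
    return m
box((H>100)&(H<130)&(S>120),.04,'gift',(380,180,480,270))
m=box(((H<8)|(H>172))&(S>170)&(V>120),.0495,'bar',(280,200,345,235))
zz=W[...,2]
# tray: everything raised 0.03-.06 in roi
roi=(280,160,345,270)
box((zz>.03)&(zz<.06),.043,'tray(depth)',roi)
roi=(175,210,255,290)
t=(H>8)&(H<25)&(S>90)&(V>150)
box(t,.004,'mat colour',roi)
g=np.zeros(zz.shape,bool); g[200:290,175:260]=True
gm=g&(zz>.085)&(zz<.12); P=W[gm]; print('griptop',gm.sum(),np.nanmedian(P,0).round(4)); r=cv2.minAreaRect((P[:,:2]*1000).astype(np.float32));print(r)
# pan: greyish in mat
pm=g&(S<70)&(zz<.06); box(pm,.01,'pan',roi)
# table level check
print('table z',np.nanmedian(zz[280:295,260:290]),'gift rim', np.nanmax(zz[190:265,390:470]))
big=[cv2.resize(im[150:280,270:350],None,fx=5,fy=5,interpolation=2)[:600],cv2.resize(im[205:293,180:260],None,fx=5,fy=5)]
h=max(b.shape[0] for b in big); cv2.imwrite('pics/crop0.png',np.hstack([np.pad(b,((0,h-b.shape[0]),(0,0),(0,0))) for b in big])[:600])
E
```

```text
gift [ 550.1 -278.2] [139.3 146.6] 22.7 hull n 19
bar [563.2  22.3] [95.1 21.7] 83.8 hull n 11
tray(depth) [576.   19.8] [106.4 219.8] 83.9 hull n 16
mat colour [483.  267.7] [127.7 140.3] 75.0 hull n 16
griptop 175 [0.5167 0.2473 0.1054]
((516.9446411132812, 249.39276123046875), (36.29389572143555, 23.671688079833984), 74.3555679321289)
pan [482.4 263.8] [88.3 83.6] 75.5 hull n 16
table z 9.485427212410536e-05 gift rim 0.04546616697325106
```

View pics/crop0.png

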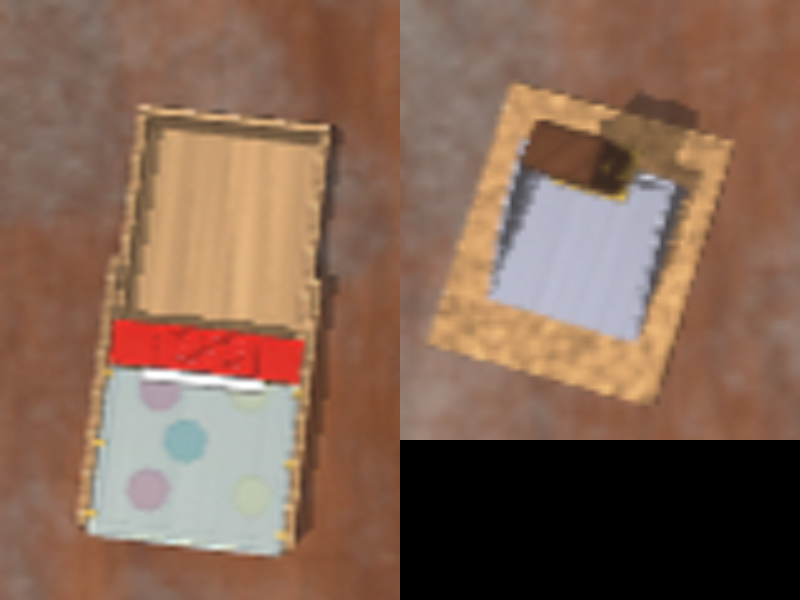

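```bash
cat >> h.py <<'E'
def down(phi): # tool z yaw in deg, pointing down
    a=np.radians(phi);z=np.array([np.cos(a),np.sin(a),0]);x=np.array([0,0,-1.]);return R.from_matrix(np.stack([x,np.cross(z,x),z],1))
def to(pos,rot,s=None,r=None):
    if s is None: s,r=st()
    d=np.array(pos)-np.array(s['tcp_pos'])
    print('turn(deg)',np.round((r.inv()*rot).as_rotvec()*57.2958,2),'shift now-axes mm',np.round(r.inv().apply(d)*1000,1),'shift after-turn mm',np.round(rot.inv().apply(d)*1000,1))
E
python3 - <<'E'
from h import *
to([.5665,.022,.09],down(-6.1))
E
```

```text
t 0.1 tcp [0.1912 0.6208 0.2305] q [-1.371  0.334  0.04   1.466 -0.013  1.343 -0.058] F [-0.5  0.1 -1.1] gap 0.08536463022341503
[[-0.     0.294  0.956]
 [-0.001  0.956 -0.294]
 [-1.    -0.001  0.   ]]
turn(deg) [-11.02  -0.     0.08] shift now-axes mm [ 141.2 -461.6  534.9] shift after-turn mm [ 140.5 -555.5  436.8]
```

>>> {"method": "carry_out", "body": {
  "moves": [0,0,0,-5.5,0,0,0,0,0,0,-5.5,0,0,0,0.004,-0.035,0.027,0,0,0,0,0.004,-0.035,0.027,0,0,0,0,0.004,-0.035,0.027,0,0,0,0,0.004,-0.035,0.027,0,0,0,0,0.004,-0.035,0.027,0,0,0,0,0.004,-0.035,0.027,0,0,0,0,0.004,-0.035,0.027,0,0,0,0,0.004,-0.035,0.027,0,0,0,0,0.004,-0.035,0.027,0,0,0,0,0.004,-0.035,0.027,0,0,0,0,0.004,-0.035,0.027,0,0,0,0,0.004,-0.035,0.027,0,0,0,0,0.004,-0.035,0.027,0,0,0,0,0.004,-0.035,0.027,0,0,0,0,0.004,-0.035,0.027,0,0,0,0,0.004,-0.035,0.027,0,0,0,0],
  "newtons": 40
}}

```text
t: 1.9
tcp_pos: [0.5739, 0.0019, 0.1595]
tcp_rot: [0.704, 0.028, 0.708, -0.032]
contact_force: [0.6, 1.4, 0.2]
finger_gap: -0.0001
```

```bash
python3 - <<'E'
from h import *
to([.5665,.022,.09],down(-6.1))
f=grab('wrist','w1.png'); np.savez('w1.npz',**f)
E
```

```text
t 1.9 tcp [0.5739 0.0019 0.1595] q [-0.547  0.252  0.544  1.765 -0.135  1.169  1.522] F [0.6 1.4 0.2] gap -5.94339420547606e-05
[[-0.006  0.085  0.996]
 [-0.005  0.996 -0.085]
 [-1.    -0.005 -0.006]]
turn(deg) [ 1.23 -0.31  0.3 ] shift now-axes mm [69.4 19.7 -8.7] shift after-turn mm [69.5 19.2 -9.5]
```

View pics/w1.png

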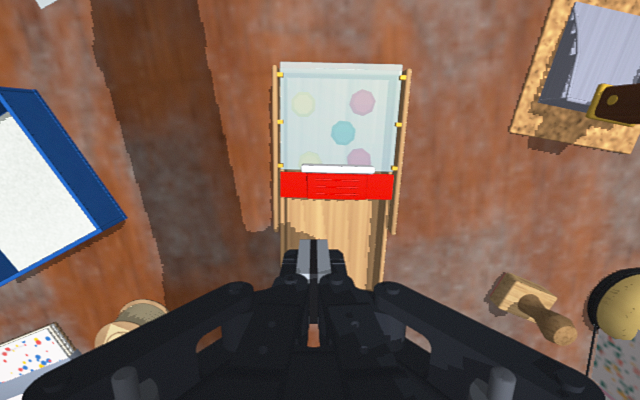

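The wrist view shows the bar at (338,186), its grooved pad spanning columns 307-368, and the white ridge at (338,168) with all five tablets under the cover. I take the bar, tray and tablet positions from this closer view.

```bash
python3 - <<'E'
from h import *
f=dict(np.load('w1.npz')); im=f['pixels']; H,S,V=cv2.split(cv2.cvtColor(im,cv2.COLOR_BGR2HSV))
m=(((H<6)|(H>174))&(S>190)&(V>120)).astype(np.uint8); m[:160]=0;m[205:]=0
c=max(cv2.findContours(m,0,2)[0],key=cv2.contourArea)
P=np.array([ray(f,*p[0],.0485)[:2]*1000 for p in c],np.float32); print('bar',cv2.minAreaRect(P))
W=cloud(f); print('bar z',np.nanmedian(W[...,2][m>0]))
for n,u,v,h in [('pad',337.5,186,.0495),('ridge top',338,168,.053),('railL',278,150,.049),('railR',401,150,.049),('railL2',276,70,.049),('railR2',407,72,.049)]: print(n,ray(f,u,v,h)[:2].round(4))
s,r=st(); to([.5665,.022,.06],down(-6.1),s,r)
E
```

```text
bar ((563.419677734375, 20.742420196533203), (94.24080657958984, 22.259220123291016), 83.79879760742188)
bar z 0.049394947557039354
pad [0.5633 0.0217]
ridge top [0.5477 0.0229]
railL [ 0.5295 -0.0243]
railR [0.538  0.0749]
railL2 [ 0.4695 -0.0189]
railR2 [0.4795 0.0801]
t 1.95 tcp [ 0.5762 -0.0062  0.1591] q [-0.54   0.257  0.551  1.762 -0.135  1.168  1.529] F [-1.6 -5.4  0.2] gap -0.00019693225038780612
[[-0.004  0.092  0.996]
 [-0.009  0.996 -0.092]
 [-1.    -0.009 -0.004]]
turn(deg) [ 0.83 -0.2   0.54] shift now-axes mm [ 98.8  28.2 -11.9] shift after-turn mm [ 99.1  27.1 -12.6]
```

>>> {"method": "carry_out", "body": {
  "moves": [0.02,0.014,-0.006,0.8,0,0,0,0.02,0.014,-0.006,0,0,0,0,0.02,0,0,0,0,0,0,0.015,0,0,0,0,0,0,0.01,0,0,0,0,0,0,0,0,0,0,0,0,0]
}}

```text
t: 2.55
tcp_pos: [0.5667, 0.0172, 0.0692]
tcp_rot: [0.704, 0.036, 0.708, -0.045]
contact_force: [-0.3, -0.0, -0.2]
finger_gap: -0.0001
```

```bash
python3 - <<'E'
from h import *
to([.5663,.0213,.055],down(-6.2))
E
```

```text
t 2.55 tcp [0.5667 0.0172 0.0692] q [-0.55   0.34   0.516  1.866 -0.184  0.991  1.499] F [-0.3 -0.  -0.2] gap -0.00010391114827618571
[[-0.006  0.115  0.993]
 [-0.012  0.993 -0.115]
 [-1.    -0.013 -0.005]]
turn(deg) [-0.41 -0.29  0.73] shift now-axes mm [14.1  4.2 -0.8] shift after-turn mm [14.2  4.1 -0.8]
```

>>> {"method": "carry_out", "body": {
  "moves": [0.008,0.002,-0.001,-0.4,0,0.7,0,0.008,0.002,0,0,0,0,0,0.004,0,0,0,0,0,0,0.003,0,0,0,0,0,0,0.002,0,0,0,0,0,0,0,0,0,0,0,0,0]
}}

```text
t: 3.15
tcp_pos: [0.5672, 0.0216, 0.0447]
tcp_rot: [0.705, 0.039, 0.707, -0.037]
contact_force: [-1.6, 0.8, 4.9]
finger_gap: -0.0001
```

>>> {"method": "carry_out", "body": {
  "moves": [0.0012,0,0,0,0,0,0,0.0005,0,0,0,0,0,0,0,0,-0.004,0,0,0,0,0,0,-0.01,0,0,0,0,0,0,-0.01,0,0,0,0,0,0,0,0,0,0,0]
}}

```text
t: 3.75
tcp_pos: [0.5452, 0.024, 0.0459]
tcp_rot: [0.707, 0.04, 0.705, -0.037]
contact_force: [-0.3, 0.0, 0.2]
finger_gap: 0.0002
```

```bash
python3 - <<'E'
from h import *
d=np.array([np.cos(np.radians(6.2)),-np.sin(np.radians(6.2)),0])
s,r=st(); to(np.array([.5633,.0213,.0437])-.105*d,down(-6.2),s,r)
E
```

```text
t 3.75 tcp [0.5452 0.024  0.0459] q [-0.558  0.322  0.505  1.944 -0.197  0.919  1.507] F [-0.3  0.   0.2] gap 0.00015851413784878114
[[ 0.004  0.109  0.994]
 [ 0.003  0.994 -0.109]
 [-1.     0.003  0.004]]
turn(deg) [-0.03  0.21 -0.19] shift now-axes mm [  1.9  -0.8 -86.7] shift after-turn mm [  2.2  -0.8 -86.7]
```

```bash
python3 - <<'E'
from h import *
f=grab('wrist'); g=grab('side')
cv2.imwrite('pics/w2.png',np.hstack([cv2.resize(f['pixels'][40:330,180:480],None,fx=1.3,fy=1.3),cv2.resize(g['pixels'][180:260,260:390],(390,377),interpolation=2)]))
st()
E
```

```text
t 3.85 tcp [0.5459 0.024  0.0459] q [-0.557  0.324  0.505  1.942 -0.198  0.919  1.508] F [-1.  -1.   1.6] gap -0.00011819911806215877
[[ 0.004  0.108  0.994]
 [ 0.003  0.994 -0.108]
 [-1.     0.003  0.004]]
```

View pics/w2.png

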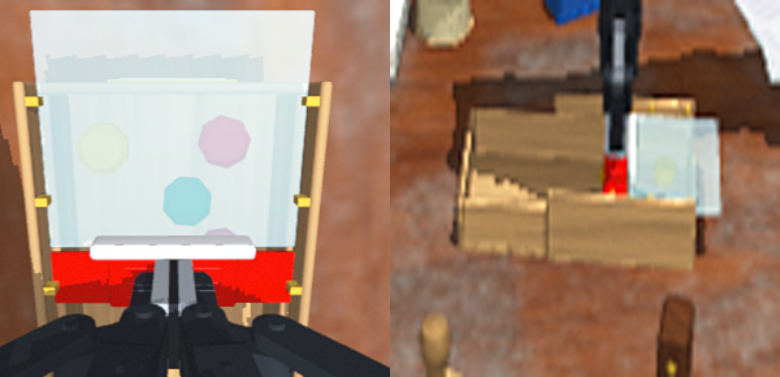

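The cover has slid about 20 mm and the fingers still sit on the bar against the ridge, but the press has gone slack. I press again and keep a downward bias while sliding.

>>> {"method": "carry_out", "body": {
  "moves": [0.002,0,0,0,0,0,0,0.001,0,0,0,0,0,0,0.001,0,-0.006,0,0,0,0,0.001,0,-0.006,0,0,0,0,0.001,0,-0.006,0,0,0,0]
}}

```text
t: 4.35
tcp_pos: [0.5345, 0.0254, 0.0434]
tcp_rot: [0.711, 0.04, 0.701, -0.037]
contact_force: [1.0, -2.2, 9.7]
finger_gap: -0.0002
```

```bash
python3 - <<'E'
from h import *
d=np.array([np.cos(np.radians(6.2)),-np.sin(np.radians(6.2)),0])
s,r=st(); to(np.array([.5633,.0213,.0437])-.105*d,down(-6.2),s,r)
E
```

```text
t 4.35 tcp [0.5345 0.0254 0.0434] q [-0.571  0.297  0.507  1.98  -0.186  0.893  1.493] F [ 1.  -2.2  9.7] gap -0.00022654650592237143
[[ 0.015  0.109  0.994]
 [ 0.003  0.994 -0.109]
 [-1.     0.005  0.015]]
turn(deg) [-0.07  0.85 -0.27] shift now-axes mm [ -1.4  -1.  -75.9] shift after-turn mm [ -0.3  -0.9 -75.9]
```

>>> {"method": "carry_out", "body": {
  "moves": [0.0,0,-0.008,0,0.8,0,0,0.0004,0,-0.01,0,0,0,0,0.0004,0,-0.01,0,0.2,0,0,0.0004,0,-0.01,0,0.2,0,0,0.0004,0,-0.01,0,0.2,0,0]
}}

```text
t: 4.85
tcp_pos: [0.4921, 0.0299, 0.0443]
tcp_rot: [0.706, 0.041, 0.706, -0.037]
contact_force: [1.8, -1.0, 5.3]
finger_gap: 0.0002
```

```bash
python3 - <<'E'
from h import *
d=np.array([np.cos(np.radians(6.2)),-np.sin(np.radians(6.2)),0])
s,r=st(); to(np.array([.5633,.0213,.0437])-.105*d,down(-6.2),s,r)
E
```

```text
t 4.85 tcp [0.4921 0.0299 0.0443] q [-0.608  0.22   0.511  2.066 -0.145  0.886  1.444] F [ 1.8 -1.   5.3] gap 0.00017711246876545085
[[ 0.001  0.11   0.994]
 [ 0.006  0.994 -0.11 ]
 [-1.     0.006  0.001]]
turn(deg) [-0.14  0.04 -0.33] shift now-axes mm [  0.6  -1.  -33.3] shift after-turn mm [  0.6  -0.9 -33.3]
```

>>> {"method": "carry_out", "body": {
  "moves": [0.0008,-0.0005,-0.01,0,0,0,0,0.0006,0,-0.01,0,0.1,0,0,0.0006,0,-0.01,0,0.1,0,0,0.0005,0,-0.006,0,0,0,0,0.0003,0,-0.004,0,0,0,0,0.0003,0,-0.003,0,0,0,0]
}}

```text
t: 5.45
tcp_pos: [0.4592, 0.0337, 0.0451]
tcp_rot: [0.713, 0.042, 0.699, -0.037]
contact_force: [9.0, -2.1, 0.1]
finger_gap: -0.0002
```

```bash
python3 - <<'E'
from h import *
d=np.array([np.cos(np.radians(6.2)),-np.sin(np.radians(6.2)),0])
s,r=st(); to(np.array([.5633,.0213,.0437])-.105*d,down(-6.2),s,r)
E
```

```text
t 5.45 tcp [0.4592 0.0337 0.0451] q [-0.645  0.134  0.51   2.153 -0.092  0.853  1.379] F [ 9.  -2.1  0.1] gap -0.0002108057478481331
[[ 0.019  0.112  0.994]
 [ 0.006  0.994 -0.112]
 [-1.     0.009  0.019]]
turn(deg) [-0.21  1.06 -0.49] shift now-axes mm [ 1.4 -1.1 -0.2] shift after-turn mm [ 1.4 -1.1 -0.2]
```

>>> {"method": "carry_out", "body": {
  "moves": [0.002,0,0,0,1,-0.5,0,0.0015,0,-0.002,0,0,0,0,0,0,0.001,0,0,0,0,-0.02,0,0.001,0,0,0,0,-0.04,0,0,0,0,0,0,-0.04,0,0,0,0,0,0,-0.04,0,0,0,0,0,0,0,0,0,0,0,0,0]
}}

```text
t: 6.25
tcp_pos: [0.4607, 0.0331, 0.1859]
tcp_rot: [0.704, 0.038, 0.708, -0.042]
contact_force: [1.0, -0.3, -0.1]
finger_gap: -0.0
```

```bash
python3 - <<'E'
from h import *
f=grab('wrist','w3.png');im=f['pixels']; H,S,V=cv2.split(cv2.cvtColor(im,cv2.COLOR_BGR2HSV))
g=grab('top'); np.savez('top1.npz',**g)
for n,q in(('wrist',f),('top',g)):
    H,S,V=cv2.split(cv2.cvtColor(q['pixels'],cv2.COLOR_BGR2HSV))
    m=(((H<6)|(H>174))&(S>190)&(V>120)).astype(np.uint8)
    for c in cv2.findContours(m,0,2)[0]:
        if cv2.contourArea(c)>60:
            P=np.array([ray(q,*p[0],.0495)[:2]*1000 for p in c],np.float32); print(n,cv2.minAreaRect(P))
s,r=st()
to([.5167,.2485,.17],down(-105.6),s,r); to([.5167,.2485,.17],down(74.4),s,r)
E
```

```text
wrist ((485.3525695800781, 49.37828063964844), (18.1317195892334, 17.763744354248047), 21.302997589111328)
wrist ((460.2762145996094, 31.87485694885254), (93.96471405029297, 21.90386962890625), 83.57048797607422)
wrist ((329.67205810546875, 188.69920349121094), (54.97976303100586, 111.60733795166016), 11.22015380859375)
t 6.35 tcp [0.4584 0.0329 0.1817] q [-0.684 -0.036  0.506  1.987  0.025  1.199  1.271] F [-0.  -0.3 -1. ] gap 0.0001477600370677909
[[-0.012  0.112  0.994]
 [-0.008  0.994 -0.112]
 [-1.    -0.009 -0.011]]
turn(deg) [ 9.916e+01 -2.000e-02  9.200e-01] shift now-axes mm [  9.3 220.9  33.9] shift after-turn mm [  11.7   -1.9 -223.3]
turn(deg) [-8.083e+01 -8.800e-01 -2.000e-02] shift now-axes mm [  9.3 220.9  33.9] shift after-turn mm [ 11.7   1.9 223.3]
```

View pics/w3.png

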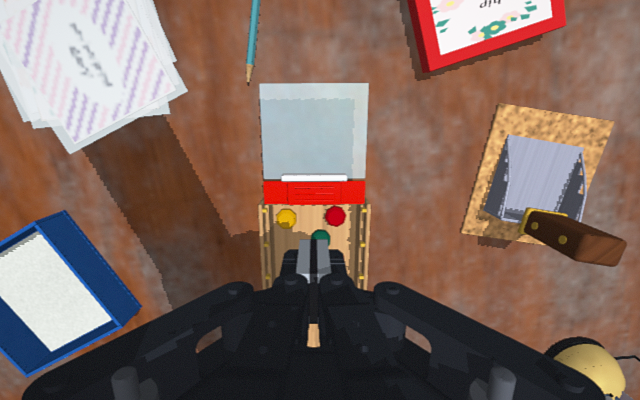

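The cover is open, with the bar at (314,192) against the near end wall, and gold, red and green tablets lie uncovered at (286,217), (336,215) and (319,237). Now to the scoop, with the jaws along its x.

>>> {"method": "carry_out", "body": {
  "moves": [0,0,0,8.26,0,0,0.085,0,0,0,8.26,0,0,0.085,0,0,0,8.26,0,0,0.085,0,0,0,8.26,0,0,0.085,0,0,0,8.26,0,0,0.085,0,0,0,8.26,0,0,0.085,0,0,0,8.26,0,0,0.085,0,0,0,8.26,0,0,0.085,0,0,0,8.26,0,0,0.085,0,0,0,8.26,0,0,0.085,0,0,0,8.26,0,0,0.085,0,0,0,8.26,0,0,0.085,0,0,-0.037,0,0,0,0.085,0,0,-0.037,0,0,0,0.085,0,0,-0.037,0,0,0,0.085,0,0,-0.037,0,0,0,0.085,0,0,-0.037,0,0,0,0.085,0,0,-0.02,0,0,0,0.085,0,0,0,0,0,0,0.085]
}}

```text
t: 8.25
tcp_pos: [0.5083, 0.2278, 0.133]
tcp_rot: [-0.4, -0.549, -0.412, 0.607]
contact_force: [0.5, -0.3, 0.3]
finger_gap: 0.0851
```

```bash
python3 - <<'E'
from h import *
f=grab('wrist','w4.png'); np.savez('w4.npz',**f); W=cloud(f); z=W[...,2]
m=(z>.095)&(z<.115)&(np.hypot(W[...,0]-.517,W[...,1]-.249)<.05)
P=W[m]; print(m.sum(),np.nanmedian(P,0)); print(cv2.minAreaRect((P[:,:2]*1000).astype(np.float32)))
uv=np.argwhere(m); print('px',uv.min(0),uv.max(0))
s,r=st(); to([.5167,.2485,.062],down(-105.6),s,r)
E
```

```text
2619 [0.51904363 0.25223759 0.10673323]
((518.1234741210938, 250.0616455078125), (36.052066802978516, 24.07198143005371), 74.36336517333984)
px [156 298] [220 342]
t 8.3 tcp [0.5079 0.2262 0.1328] q [-0.801  0.287  0.365  1.761 -0.112  1.2   -0.747] F [-0.9  0.2 -0.1] gap 0.08481899422275058
[[-0.079  0.938 -0.337]
 [-0.034 -0.341 -0.939]
 [-0.996 -0.062  0.059]]
turn(deg) [-4.26  3.26  3.71] shift now-axes mm [ 69.1   5.1 -28.1] shift after-turn mm [ 70.8   2.5 -23.8]
```

View pics/w4.png

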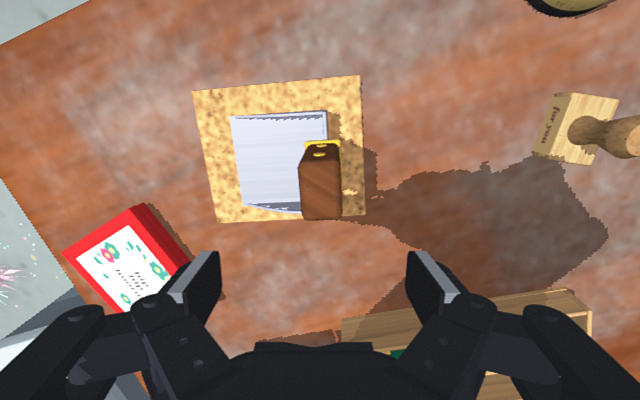

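The wrist view shows the grip at (321,185), with the tool tilted by a few degrees. I square the tool up, re-centre, then descend.

>>> {"method": "carry_out", "body": {
  "moves": [0,0,0,-4.26,3.26,3.71,0.085,0,0.001,-0.013,0,0,0,0.085,0,0.002,-0.013,0,0,0,0.085,0,0,0,0,0,0,0.085]
}}

```text
t: 8.7
tcp_pos: [0.5156, 0.2461, 0.1276]
tcp_rot: [-0.427, -0.561, -0.426, 0.567]
contact_force: [-0.2, -0.4, -0.2]
finger_gap: 0.0847
```

```bash
python3 - <<'E'
from h import *
s,r=st(); to([.518,.250,.06],down(-105.6),s,r)
E
```

```text
t 8.7 tcp [0.5156 0.2461 0.1276] q [-0.82   0.264  0.346  1.796 -0.097  1.107 -0.716] F [-0.2 -0.4 -0.2] gap 0.08473593354561816
[[-0.006  0.962 -0.272]
 [-0.006 -0.272 -0.962]
 [-1.    -0.005  0.007]]
turn(deg) [-0.16  0.42  0.27] shift now-axes mm [67.6  1.6 -4.9] shift after-turn mm [67.6  1.3 -4.4]
```

>>> {"method": "carry_out", "body": {
  "moves": [0.01,0.0015,-0.0045,0,0.4,0.3,0.085,0.02,0,0,0,0,0,0.085,0.02,0,0,0,0,0,0.085,0.012,0,0,0,0,0,0.085,0.005,0,0,0,0,0,0.085,0,0,0,0,0,0,0.085]
}}

```text
t: 9.3
tcp_pos: [0.5204, 0.2489, 0.0559]
tcp_rot: [-0.426, -0.565, -0.425, 0.565]
contact_force: [-0.5, -0.3, 0.0]
finger_gap: 0.0848
```

```bash
python3 - <<'E'
from h import *
s,r=st(); to([.518,.250,.06],down(-105.6),s,r)
E
```

```text
t 9.3 tcp [0.5204 0.2489 0.0559] q [-0.803  0.352  0.333  1.851 -0.135  0.961 -0.691] F [-0.5 -0.3  0. ] gap 0.08478314311849369
[[ 0.001  0.961 -0.275]
 [-0.002 -0.275 -0.961]
 [-1.     0.001  0.001]]
turn(deg) [-0.39  0.07 -0.08] shift now-axes mm [-4.1 -2.6 -0.4] shift after-turn mm [-4.1 -2.6 -0.4]
```

>>> {"method": "carry_out", "body": {
  "moves": [-0.004,-0.0025,-0.0005,-0.4,0,0,0.085,0,0,0,0,0,0,0.015,0,0,0,0,0,0,0.015,0,0,0,0,0,0,0.015,0,0,0,0,0,0,0.015,0,0,0,0,0,0,0.015,0,0,0,0,0,0,0.015],
  "newtons": 90
}}

```text
t: 10.0
tcp_pos: [0.5196, 0.2511, 0.0634]
tcp_rot: [0.428, 0.565, 0.427, -0.561]
contact_force: [-0.0, -0.2, -1.2]
finger_gap: 0.0227
```

```bash
python3 - <<'E'
from h import *
st()
E
```

```text
t 10.0 tcp [0.5196 0.2511 0.0634] q [-0.808  0.34   0.332  1.849 -0.131  0.97  -0.691] F [-0.  -0.2 -1.2] gap 0.022679828086763287
[[ 0.005  0.963 -0.268]
 [ 0.001 -0.268 -0.963]
 [-1.     0.004 -0.003]]
```

>>> {"method": "carry_out", "body": {
  "moves": [-0.015,0,0,0,0,0,0.015,-0.03,0,0,0,0,0,0.015,-0.03,0,0,0,0,0,0.015,-0.03,0,0,0,0,0,0.015,0,0,0,-4.7,0,0,0.015,0,0,0,-4.7,0,0,0.015,0,0,0,0,0,0,0.015]
}}

```text
t: 10.7
tcp_pos: [0.5189, 0.2498, 0.1779]
tcp_rot: [0.474, 0.527, 0.472, -0.524]
contact_force: [1.1, 0.0, -2.5]
finger_gap: 0.0231
```

```bash
python3 - <<'E'
from h import *
f=grab('top'); np.savez('top2.npz',**f); g=grab('side'); im=f['pixels']
cv2.imwrite('pics/c5.png',np.hstack([cv2.resize(im[150:290,180:360],(720,560)) ]))
H,S,V=cv2.split(cv2.cvtColor(im,cv2.COLOR_BGR2HSV)); W=cloud(f); z=W[...,2]
m=((z>.033)&(z<.045)).astype(np.uint8); n=np.zeros_like(m); n[155:230,284:350]=m[155:230,284:350]
P=W[n>0]; 
t=np.radians(-6.2); ex=np.array([np.cos(t),np.sin(t)]); ey=np.array([-ex[1],ex[0]])
a=P[:,:2]@ex; b=P[:,:2]@ey
print('tray frame x max/min',np.percentile(a,[0,1,99,100]).round(4),'y',np.percentile(b,[0,2,98,100]).round(4))
m=(((H<6)|(H>174))&(S>170)&(V>120)).astype(np.uint8); m[:, :280]=0; m[:,350:]=0
c=max(cv2.findContours(m,0,2)[0],key=cv2.contourArea)
Q=np.array([ray(f,*p[0],.0495)[:2]*1000 for p in c],np.float32); print('bar top',cv2.minAreaRect(Q))
print('bar0 tf',np.array([.5633,.0213])@ex,np.array([.5633,.0213])@ey)
# colour-based tray +x end outer edge on top face
s,r=st()
E
```

```text
tray frame x max/min [0.5291 0.5314 0.6826 0.6828] y [0.0328 0.033  0.1308 0.1343]
bar top ((460.70794677734375, 33.249385833740234), (94.84789276123047, 21.096593856811523), 84.10192108154297)
bar0 tf 0.557704851729067 0.08201145260181299
t 10.8 tcp [0.5186 0.2497 0.1771] q [-0.816  0.217  0.333  1.741 -0.074  1.192 -0.57 ] F [-0.5 -0.4 -1.3] gap 0.022815813468185578
[[ 0.005  0.994 -0.107]
 [ 0.    -0.107 -0.994]
 [-1.     0.005 -0.001]]
```

View pics/c5.png

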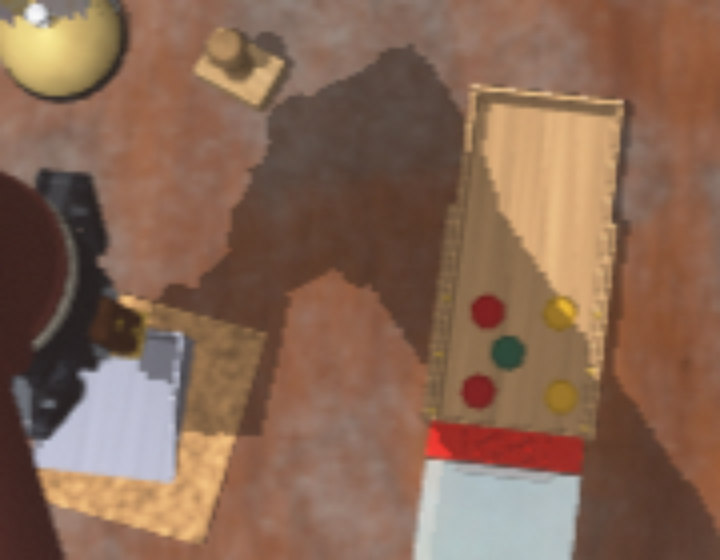

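>>> {"method": "carry_out", "body": {
  "moves": [0,0.023,0.031,0,0,0,0.015,0,0.023,0.031,0,0,0,0.015,0,0.023,0.031,0,0,0,0.015,0,0.023,0.031,0,0,0,0.015,0,0.023,0.031,0,0,0,0.015,0.01,0.023,0.031,0,0,0,0.015,0.01,0.015,0.02,0,0,0,0.015,0,0,0,0,0,0,0.015]
}}

```text
t: 11.6
tcp_pos: [0.6496, 0.0213, 0.155]
tcp_rot: [-0.469, -0.529, -0.469, 0.53]
contact_force: [-0.5, -0.0, -1.6]
finger_gap: 0.023
```

```bash
python3 - <<'E'
from h import *
s,r=st(); to([.6552,.0128,.12],down(-96.2),s,r)
f=grab('wrist'); W=cloud(f)
# pan edges: look for scoop pan points in tool frame
P=r.inv().apply(W.reshape(-1,3)-s['tcp_pos']).reshape(W.shape); np.save('w6.npy',P)
m=(P[...,0]>.02)&(P[...,0]<.075)&(np.abs(P[...,1]+.04)<.06)&(np.abs(P[...,2])<.06)
Q=P[m]; print(m.sum()); print('x(pct)',np.percentile(Q[:,0],[1,50,90,99]).round(4),'y',np.percentile(Q[:,1],[.5,2,98,99.5]).round(4),'z',np.percentile(Q[:,2],[.5,2,98,99.5]).round(4))
lip=Q[Q[:,1]<np.percentile(Q[:,1],5)]; print('lip median',np.median(lip,0).round(4),lip[:,2].min().round(4),lip[:,2].max().round(4))
E
```

```text
t 11.6 tcp [0.6496 0.0213 0.155 ] q [-0.456  0.404  0.462  1.579 -0.187  1.203 -0.079] F [-0.5 -0.  -1.6] gap 0.022960137521732277
[[-0.     0.993 -0.12 ]
 [-0.002 -0.12  -0.993]
 [-1.    -0.     0.002]]
turn(deg) [-0.69  0.12  0.01] shift now-axes mm [35.   6.6  7.7] shift after-turn mm [35.   6.5  7.8]
11288
x(pct) [0.0209 0.0558 0.0568 0.0574] y [-0.0788 -0.0778  0.002   0.0097] z [-0.0389 -0.0387  0.0393  0.0403]
lip median [ 0.0559 -0.0774 -0.0003] -0.0389 0.0414
```

>>> {"method": "carry_out", "body": {
  "moves": [0.02,0.0065,0.0085,-0.7,0,0,0.015,0.015,0,0,0,0,0,0.015,0,0,0,0,0,0,0.015,0,0,0,0,0,0,0.015]
}}

```text
t: 12.05
tcp_pos: [0.6536, 0.019, 0.1198]
tcp_rot: [-0.472, -0.526, -0.473, 0.526]
contact_force: [0.1, 0.4, -1.3]
finger_gap: 0.023
```

```bash
python3 - <<'E'
from h import *
s,r=st(); to([.6551,.0119,.066],down(-96.2),s,r)
f=grab('wrist','w7.png'); np.savez('w7.npz',**f)
E
```

```text
t 12.05 tcp [0.6536 0.019  0.1198] q [-0.438  0.443  0.45   1.603 -0.208  1.145 -0.046] F [ 0.1  0.4 -1.3] gap 0.02299931941819944
[[-0.002  0.994 -0.106]
 [ 0.001 -0.106 -0.994]
 [-1.    -0.002 -0.001]]
turn(deg) [ 0.09 -0.07  0.11] shift now-axes mm [53.8  2.3  7. ] shift after-turn mm [53.8  2.2  6.9]
```

View pics/w7.png

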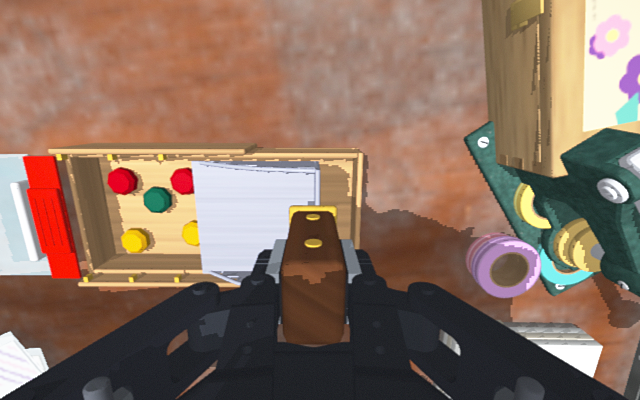

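The pan sits above the tray, and all five tablets are visible at (122,181), (157,200), (134,240), (183,181) and (191,233). I measure the walls from this frame.

```bash
python3 - <<'E'
from h import *
f=dict(np.load('w7.npz')); W=cloud(f); z=W[...,2]
t=np.radians(-6.2); ex=np.array([np.cos(t),np.sin(t)]); ey=np.array([-ex[1],ex[0]])
a=W[...,:2]@ex; b=W[...,:2]@ey
for lo,hi,n in[(.59,.615,'plus half'),(.48,.53,'minus half')]:
    w=(z>.034)&(z<.052)&(a>lo)&(a<hi)
    for s,l,h in[('low',.02,.05),('high',.115,.145)]:
        q=w&(b>l)&(b<h); print(n,s,q.sum(),np.percentile(b[q],[1,50,99]).round(4) if q.sum() else '')
q=(z>.033)&(z<.042)&(a>.64)&(a<.72)&(b>.04)&(b<.125); print('+x end',q.sum(),np.percentile(a[q],[1,50,99]).round(4) if q.sum() else '')
q=(z>.033)&(z<.042)&(a>.45)&(a<.48)&(b>.05)&(b<.115); print('-x end',q.sum(),np.percentile(a[q],[1,50,99]).round(4) if q.sum() else '')
q=(z>.012)&(z<.02)&(a>.47)&(a<.6)&(b>.04)&(b<.125); print('tabs x',np.percentile(a[q],[1,99]).round(4))
fl=(z<.012)&(a>.49)&(a<.54)&(b>.06)&(b<.11); print('floor z',np.median(z[fl]))
s=env.observe();p=np.array(s['tcp_pos'])[:2]; print('tcp tf',p@ex,p@ey)
E
```

```text
plus half low 0 
plus half high 317 [0.1271 0.1306 0.1348]
minus half low 1200 [0.029  0.0329 0.0371]
minus half high 852 [0.1269 0.1323 0.1349]
+x end 504 [0.6792 0.6809 0.6832]
-x end 692 [0.4653 0.4687 0.4704]
tabs x [0.4702 0.5491]
floor z 0.005324523825297778
tcp tf 0.6476683020750805 0.08995270396774775
```

>>> {"method": "carry_out", "body": {
  "moves": [0.0,0.002,0.0072,0,0,0,0.015,0.015,0,0,0,0,0,0.015,0.015,0,0,0,0,0,0.015,0,0,0,0,0,0,0.015]
}}

```text
t: 12.5
tcp_pos: [0.6555, 0.0134, 0.0894]
tcp_rot: [0.473, 0.526, 0.474, -0.524]
contact_force: [-0.7, 0.6, -2.2]
finger_gap: 0.023
```

```bash
python3 - <<'E'
from h import *
s,r=st(); to([.6551,.0119,.066],down(-96.2),s,r)
E
```

```text
t 12.5 tcp [0.6555 0.0134 0.0894] q [-0.421  0.474  0.441  1.628 -0.225  1.089 -0.023] F [-0.7  0.6 -2.2] gap 0.023013238505047322
[[ 0.001  0.995 -0.104]
 [ 0.003 -0.104 -0.995]
 [-1.     0.001 -0.003]]
turn(deg) [ 0.22 -0.18 -0.04] shift now-axes mm [23.4 -0.3  1.6] shift after-turn mm [23.4 -0.2  1.5]
```

>>> {"method": "carry_out", "body": {
  "moves": [0.01,0,0.0015,0.2,-0.2,0,0.015,0.01,0,0,0,0,0,0.015,0.004,0,0,0,0,0,0.015,0.002,0,0,0,0,0,0.015,0,0,0,0,0,0,0.015]
}}

```text
t: 13.0
tcp_pos: [0.6566, 0.0116, 0.064]
tcp_rot: [0.473, 0.527, 0.471, -0.526]
contact_force: [-0.4, 0.7, -2.9]
finger_gap: 0.0235
```

```bash
python3 - <<'E'
from h import *
s,r=st(); to([.6551,.0119,.063],down(-96.2),s,r)
E
```

```text
t 13.0 tcp [0.6566 0.0116 0.064 ] q [-0.415  0.502  0.435  1.646 -0.237  1.043 -0.017] F [-0.4  0.7 -2.9] gap 0.02346920022887591
[[ 0.003  0.994 -0.109]
 [ 0.    -0.109 -0.994]
 [-1.     0.003 -0.   ]]
turn(deg) [-0.03 -0.02 -0.16] shift now-axes mm [ 1.  -1.5 -0.2] shift after-turn mm [ 1.  -1.5 -0.2]
```

>>> {"method": "carry_out", "body": {
  "moves": [0,0,0,0,0,1.5,0.015,0.002,-0.002,0,0,0,0,0.015,0.001,0,0,0,0,0,0.015,0,0,0,0,0,0,0.015]
}}

```text
t: 13.4
tcp_pos: [0.6577, 0.0115, 0.0659]
tcp_rot: [0.481, 0.536, 0.463, -0.517]
contact_force: [0.4, 0.5, -1.7]
finger_gap: 0.0229
```

```bash
python3 - <<'E'
from h import *
s,r=st(); to([.6551,.0119,.060],down(-96.2),s,r)
f=grab('wrist'); W=cloud(f); P=r.inv().apply(W.reshape(-1,3)-s['tcp_pos']).reshape(W.shape)
m=(P[...,0]>.045)&(P[...,0]<.065)&(P[...,1]>-.075)&(P[...,1]<-.06)&(np.abs(P[...,2])<.03)
print('pan floor near lip world z',np.median(W[m][:,2]))
E
```

```text
t 13.4 tcp [0.6577 0.0115 0.0659] q [-0.424  0.48   0.438  1.674 -0.231  1.003 -0.021] F [ 0.4  0.5 -1.7] gap 0.02289837686127738
[[ 0.036  0.993 -0.109]
 [-0.001 -0.109 -0.994]
 [-0.999  0.036 -0.003]]
turn(deg) [-0.06 -0.15 -2.07] shift now-axes mm [ 5.8 -2.9 -0.1] shift after-turn mm [ 5.9 -2.7 -0.1]
pan floor near lip world z 0.007692286511033006
```

>>> {"method": "carry_out", "body": {
  "moves": [0.0015,-0.004,0,0,0,0,0.015,0.0005,-0.012,0,0,0,0,0.015,0,-0.012,0,0,0,0,0.015,0,-0.012,0,0,0,0,0.015,0,-0.012,0,0,0,0,0.015]
}}

```text
t: 13.95
tcp_pos: [0.6127, 0.0168, 0.0668]
tcp_rot: [0.484, 0.54, 0.459, -0.513]
contact_force: [2.1, 0.3, 7.1]
finger_gap: 0.023
```

```bash
cat >> h.py <<'E'
EX=np.array([np.cos(np.radians(-6.2)),np.sin(np.radians(-6.2))]);EY=np.array([-EX[1],EX[0]])
def tf(s): p=np.array(s['tcp_pos'])[:2]; print('tcp tray frame x,y rel centre mm',((p@EX-.5742)*1000).round(1),((p@EY-.0820)*1000).round(1))
E
python3 - <<'E'
from h import *
s,r=st(); tf(s); to([.6551,.0119,.060],down(-96.2),s,r)
f=grab('wrist','w8.png'); W=cloud(f); P=r.inv().apply(W.reshape(-1,3)-s['tcp_pos']).reshape(W.shape)
m=(P[...,0]>.045)&(P[...,0]<.065)&(P[...,1]>-.075)&(P[...,1]<-.06)&(np.abs(P[...,2])<.03)
print('pan floor near lip world z',np.median(W[m][:,2]))
E
```

```text
t 13.95 tcp [0.6127 0.0168 0.0668] q [-0.471  0.383  0.447  1.805 -0.195  0.944 -0.055] F [2.1 0.3 7.1] gap 0.022981128293129545
[[ 0.053  0.993 -0.109]
 [-0.002 -0.109 -0.994]
 [-0.999  0.052 -0.004]]
tcp tray frame x,y rel centre mm 33.1 0.9
turn(deg) [-0.09 -0.24 -3.  ] shift now-axes mm [ 9.  42.2  0.2] shift after-turn mm [ 6.8 42.7  0.3]
pan floor near lip world z 0.007624819588339116
```

>>> {"method": "carry_out", "body": {
  "moves": [-0.001,-0.012,0,0,0,-1,0.015,0,-0.012,0,0,0,-0.3,0.015,0,-0.012,0,0,0,-0.3,0.015,0,-0.012,0,0,0,-0.3,0.015]
}}

```text
t: 14.4
tcp_pos: [0.5593, 0.0224, 0.0647]
tcp_rot: [0.475, 0.531, 0.469, -0.522]
contact_force: [4.8, -1.3, -3.9]
finger_gap: 0.0231
```

```bash
python3 - <<'E'
from h import *
s,r=st(); tf(s); to([.6551,.0119,.060],down(-96.2),s,r)
f=grab('wrist','w9.png'); W=cloud(f); P=r.inv().apply(W.reshape(-1,3)-s['tcp_pos']).reshape(W.shape)
m=(P[...,0]>.045)&(P[...,0]<.065)&(P[...,1]>-.075)&(P[...,1]<-.06)&(np.abs(P[...,2])<.03)
print('pan floor near lip world z',np.median(W[m][:,2]))
E
```

```text
t 14.4 tcp [0.5593 0.0224 0.0647] q [-0.506  0.309  0.451  1.904 -0.164  0.95  -0.089] F [ 4.8 -1.3 -3.9] gap 0.02314526170676645
[[ 0.015  0.994 -0.109]
 [ 0.002 -0.109 -0.994]
 [-1.     0.014 -0.004]]
tcp tray frame x,y rel centre mm -20.6 0.7
turn(deg) [-0.09 -0.21 -0.83] shift now-axes mm [ 6.1 96.3  0. ] shift after-turn mm [ 4.7 96.3  0.1]
pan floor near lip world z 0.012647051567068355
```

View pics/w9.png

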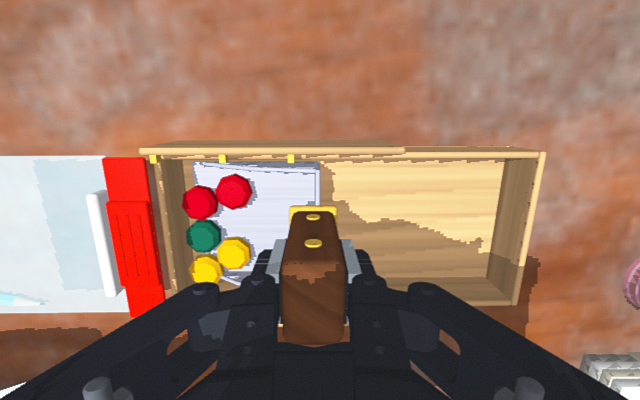

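The pan is under two tablets, at (234,190) and (233,252). The other three lie on its front edge, at (199,203), (203,236) and (206,270), and the end wall is about 6 mm ahead. I push the lip to the wall with slight lip-down pressure.

>>> {"method": "carry_out", "body": {
  "moves": [0.001,-0.002,0,0,0,1.2,0.015,0.001,-0.006,0,0,0,0,0.015,0.0005,-0.006,0,0,0,0,0.015,0,-0.004,0,0,0,0,0.015]
}}

```text
t: 14.85
tcp_pos: [0.5501, 0.0236, 0.0683]
tcp_rot: [0.486, 0.542, 0.458, -0.51]
contact_force: [13.0, -2.1, -4.8]
finger_gap: 0.0232
```

```bash
cat > tabs.py <<'E'
from h import *
def tabs(f,s,r,h=.018):
    im=f['pixels'];H,S,V=cv2.split(cv2.cvtColor(im,cv2.COLOR_BGR2HSV)); W=cloud(f)
    T=r.inv().apply(W.reshape(-1,3)-s['tcp_pos']).reshape(W.shape)
    for n,m in(('red',((H<8)|(H>172))&(S>150)),('gold',(H>19)&(H<32)&(S>150)&(V>90)),('green',(H>70)&(H<95)&(S>100))):
        m=cv2.morphologyEx(m.astype(np.uint8),cv2.MORPH_OPEN,np.ones((5,5)))
        for c in cv2.findContours(m,0,2)[0]:
            if 150<cv2.contourArea(c)<3000:
                k=np.zeros_like(m);cv2.drawContours(k,[c],-1,1,-1);q=np.nanmedian(T[k>0],0);w=np.nanmedian(W[k>0],0)
                if abs(q[2])<.06 and abs(q[1]+.05)<.07: print(n,'px',cv2.minEnclosingCircle(c)[0],'A',cv2.contourArea(c),'tool yz',q.round(4),'world',w.round(4))
E
python3 - <<'E'
from tabs import *
s,r=st(); tf(s)
f=grab('wrist','w10.png'); tabs(f,s,r)
E
```

```text
t 14.85 tcp [0.5501 0.0236 0.0683] q [-0.53   0.254  0.455  1.962 -0.135  0.896 -0.118] F [13.  -2.1 -4.8] gap 0.02321232633604281
[[ 0.06   0.992 -0.108]
 [ 0.    -0.109 -0.994]
 [-0.998  0.059 -0.007]]
tcp tray frame x,y rel centre mm -29.9 0.9
red px (226.5, 190.5) A 1778.0 tool yz [ 0.0447 -0.056  -0.0216] world [0.4993 0.051  0.0203]
gold px (230.0, 253.0) A 1541.5 tool yz [ 0.0447 -0.0563  0.0215] world [0.4942 0.0083 0.0201]
gold px (313.0, 209.5) A 206.5 tool yz [ 0.0209 -0.0008 -0.0176] world [0.5526 0.0412 0.0475]
green px (215.5808563232422, 228.69573974609375) A 813.5 tool yz [ 0.0447 -0.0637  0.0037] world [0.489  0.0269 0.0198]
```

```bash
python3 -c "
import cv2;a=cv2.imread('pics/w10.png')[130:310,100:340];cv2.imwrite('pics/w10c.png',cv2.resize(a,None,fx=3,fy=3))"
```

```text
(no output)
```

View pics/w10c.png

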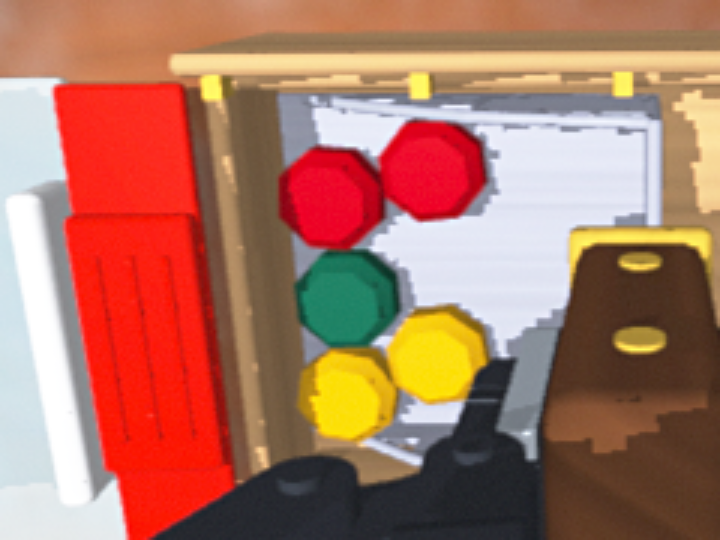

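All five tablets lie on the pan, with the lip (crop column about 282) near the end wall. I tilt lip-up about the heel, draw back and lift.

>>> {"method": "carry_out", "body": {
  "moves": [0,0.004,0,0,0,-4,0.015,-0.001,0.004,0,0,0,-4,0.015,-0.001,0.004,0,0,0,-4,0.015,-0.001,0.004,0,0,0,-4,0.015,0,0,0,0,0,0,0.015]
}}

```text
t: 15.4
tcp_pos: [0.5656, 0.0234, 0.0709]
tcp_rot: [-0.408, -0.471, -0.532, 0.574]
contact_force: [0.1, -0.4, -2.9]
finger_gap: 0.0233
```

```bash
python3 - <<'E'
from tabs import *
s,r=st(); tf(s)
f=grab('wrist','w11.png'); tabs(f,s,r)
E
```

```text
t 15.4 tcp [0.5656 0.0234 0.0709] q [-0.421  0.488  0.437  1.672 -0.247  1.261 -0.01 ] F [ 0.1 -0.4 -2.9] gap 0.023279927899591216
[[-0.223  0.969 -0.107]
 [ 0.033 -0.102 -0.994]
 [-0.974 -0.226 -0.009]]
tcp tray frame x,y rel centre mm -14.4 2.3
red px (229.76666259765625, 189.74444580078125) A 1761.0 tool yz [ 0.0451 -0.0543 -0.0217] world [0.5043 0.0518 0.0383]
gold px (233.0, 252.0) A 1493.0 tool yz [ 0.0451 -0.0556  0.0212] world [0.4983 0.0095 0.0382]
gold px (313.5, 209.5) A 198.5 tool yz [ 0.0212 -0.0005 -0.0176] world [0.5624 0.0415 0.0506]
green px (219.39234924316406, 228.2775115966797) A 800.5 tool yz [ 0.0451 -0.0616  0.0034] world [0.4955 0.0278 0.041 ]
```

>>> {"method": "carry_out", "body": {
  "moves": [0,0.005,0.001,0,0,-3,0.015,-0.014,0,0,0,0,0,0.015,-0.019,-0.005,0,0,0,0,0.015,-0.025,-0.006,0,0,0,0,0.015,-0.025,-0.006,0,0,0,0,0.015,-0.015,-0.004,0,0,0,0,0.015,0,0,0,0,0,0,0.015]
}}

```text
t: 16.15
tcp_pos: [0.5717, 0.0204, 0.1759]
tcp_rot: [-0.395, -0.46, -0.541, 0.582]
contact_force: [0.5, 0.7, -1.7]
finger_gap: 0.0228
```

```bash
python3 - <<'E'
from tabs import *
s,r=st(); tf(s)
f=grab('wrist','w12.png'); tabs(f,s,r)
im=f['pixels'];H,S,V=cv2.split(cv2.cvtColor(im,cv2.COLOR_BGR2HSV))
m=(((H<8)|(H>172))&(S>150)).astype(np.uint8)
W=cloud(f);T=r.inv().apply(W.reshape(-1,3)-s['tcp_pos']).reshape(W.shape)
k=np.abs(T[...,0]-.045)<.008
for n,mm in(('red',m>0),('gold',(H>19)&(H<32)&(S>150)&(V>90)),('green',(H>70)&(H<95)&(S>100))):
    q=T[k&mm]; print(n,len(q),np.percentile(q[:,1],[1,99]).round(4),np.percentile(q[:,2],[1,99]).round(4))
E
```

```text
t 16.15 tcp [0.5717 0.0204 0.1759] q [-0.418  0.435  0.46   1.523 -0.219  1.501 -0.032] F [ 0.5  0.7 -1.7] gap 0.022822628704520127
[[-0.265  0.958 -0.108]
 [ 0.038 -0.102 -0.994]
 [-0.964 -0.267 -0.01 ]]
tcp tray frame x,y rel centre mm -8.0 0.0
red px (279.0, 190.5) A 1681.5 tool yz [ 0.0451 -0.0233 -0.021 ] world [0.5388 0.0453 0.1378]
red px (238.5, 149.5) A 433.0 tool yz [ 0.154  -0.0718 -0.0358] world [0.4659 0.0692 0.0471]
gold px (313.5, 209.5) A 197.5 tool yz [ 0.0213 -0.0006 -0.0176] world [0.5675 0.0388 0.1557]
green px (270.9285583496094, 228.7142791748047) A 746.5 tool yz [ 0.0451 -0.0287  0.0031] world [0.5319 0.022  0.1401]
red 1772 [-0.0428 -0.0018] [-0.0322 -0.0076]
gold 200 [-0.0441 -0.0291] [0.0165 0.031 ]
green 799 [-0.0389 -0.0187] [-0.0054  0.0144]
```

>>> {"method": "carry_out", "body": {
  "moves": [-0.001,0.007,0.017,0,0,0,0.015,-0.002,0.013,0.033,0,0,0,0.015,-0.002,0.013,0.033,0,0,0,0.015,-0.002,0.013,0.033,0,0,0,0.015,-0.002,0.013,0.033,0,0,0,0.015,-0.002,0.013,0.033,0,0,0,0.015,-0.002,0.013,0.033,0,0,0,0.015,-0.002,0.013,0.033,0,0,0,0.015,-0.001,0.01,0.024,0,0,0,0.015,-0.001,0.006,0.014,0,0,0,0.015,0,0,0,0,0,0,0.015]
}}

```text
t: 17.3
tcp_pos: [0.6483, -0.2931, 0.1376]
tcp_rot: [-0.389, -0.454, -0.546, 0.587]
contact_force: [-0.8, -0.5, -2.9]
finger_gap: 0.0228
```

```bash
python3 - <<'E'
from h import *
s,r=st(); f=grab('wrist','w13.png'); g=grab('top','t13.png'); np.savez('t13.npz',**g)
W=cloud(f); im=f['pixels']; H,S,V=cv2.split(cv2.cvtColor(im,cv2.COLOR_BGR2HSV)); z=W[...,2]
for n,q in(('wrist',f),('top',g)):
    H,S,V=cv2.split(cv2.cvtColor(q['pixels'],cv2.COLOR_BGR2HSV)); W=cloud(q); z=W[...,2]
    m=(z>.034)&(z<.047)&(H>95)&(H<135)&(S>100)&(np.hypot(W[...,0]-.55,W[...,1]+.278)<.12)
    print(n,m.sum()); P=(W[m][:,:2]*1000).astype(np.float32)
    if m.sum()>50: print(cv2.minAreaRect(P))
    # tablets left in tray
    a=W[...,:2]@EX-.5742; b=W[...,:2]@EY-.082
    t=(np.abs(a)<.104)&(np.abs(b)<.043)&(z<.03)
    if n=='top': print('in tray px',t.sum(),'red',(t&((H<8)|(H>172))&(S>150)).sum(),'gold',(t&(H>19)&(H<32)&(S>170)).sum(),'green',(t&(H>70)&(H<95)&(S>100)).sum())
to([.660,-.290,.13],r,s,r)
E
```

```text
t 17.3 tcp [ 0.6483 -0.2931  0.1376] q [ 0.054  0.782  0.522  1.11  -0.259  1.608  0.413] F [-0.8 -0.5 -2.9] gap 0.022778580470078295
[[-0.285  0.952 -0.108]
 [ 0.039 -0.101 -0.994]
 [-0.958 -0.287 -0.008]]
wrist 2706
((551.9757690429688, -282.8764953613281), (140.693359375, 139.56118774414062), 22.59232521057129)
top 31
in tray px 2614 red 0 gold 0 green 0
turn(deg) [0. 0. 0.] shift now-axes mm [ 4.1 13.  -4.3] shift after-turn mm [ 4.1 13.  -4.3]
```

>>> {"method": "carry_out", "body": {
  "moves": [0,0.015,-0.002,0,0,0,0.015,-0.007,-0.005,0,0,0,5,0.015,-0.007,-0.005,0,0,0,5,0.015,-0.007,-0.005,0,0,0,5,0.015,0.015,0,0,0,0,0,0.015,0.015,0,0,0,0,0,0.015,0.008,0,0,0,0,0,0.015,0,0,0,0,0,0,0.015]
}}

```text
t: 18.2
tcp_pos: [0.6519, -0.275, 0.1077]
tcp_rot: [-0.464, -0.519, -0.489, 0.526]
contact_force: [-1.2, 0.3, -2.0]
finger_gap: 0.0232
```

```bash
cat >> h.py <<'E'
def lip(s,r): print('lip',(np.array(s['tcp_pos'])+r.apply([.058,-.0785,.0007])).round(4),'tilt lip-down deg',np.degrees(np.arcsin(r.as_matrix()[2,1])).round(1))
E
python3 - <<'E'
from h import *
s,r=st(); lip(s,r)
E
```

```text
t 18.2 tcp [ 0.6519 -0.275   0.1077] q [-1.000e-03  5.970e-01  5.060e-01  1.428e+00 -2.990e-01  1.229e+00
  4.490e-01] F [-1.2  0.3 -2. ] gap 0.023198329445297223
[[-0.031  0.995 -0.093]
 [ 0.02  -0.092 -0.996]
 [-0.999 -0.033 -0.017]]
lip [ 0.5719 -0.2673  0.0524] tilt lip-down deg -1.9
```

>>> {"method": "carry_out", "body": {
  "moves": [0,0,0.009,0,0,0,0.015,0,0,0.008,0,0,0,0.015,-0.008,-0.006,0,0,0,6,0.015,-0.008,-0.006,0,0,0,6,0.015,-0.008,-0.006,0,0,0,6,0.015,-0.008,-0.006,0,0,0,6,0.015,0,0,0,0,0,0,0.015]
}}

```text
t: 18.9
tcp_pos: [0.6209, -0.2972, 0.1327]
tcp_rot: [0.565, 0.609, 0.366, -0.418]
contact_force: [-0.8, -0.4, -2.8]
finger_gap: 0.0234
```

```bash
python3 - <<'E'
from h import *
s,r=st(); lip(s,r)
E
```

```text
t 18.9 tcp [ 0.6209 -0.2972  0.1327] q [ 0.054  0.273  0.471  1.853 -0.428  0.723  0.667] F [-0.8 -0.4 -2.8] gap 0.02341248181677068
[[ 0.382  0.919 -0.096]
 [-0.027 -0.093 -0.995]
 [-0.924  0.383 -0.011]]
lip [ 0.5708 -0.2922  0.049 ] tilt lip-down deg 22.5
```

>>> {"method": "carry_out", "body": {
  "moves": [-0.008,-0.006,-0.005,0,0,6,0.015,-0.008,-0.006,0,0,0,6,0.015,-0.008,-0.006,0,0,0,6,0.015,-0.003,-0.002,0,0,0,2,0.015,0,0,0,0,0,0,0.015,0,0,0,0,0,0,0.015,0,0,0,0,0,0,0.015,0,0,0,0,0,0,0.015]
}}

```text
t: 19.7
tcp_pos: [0.5972, -0.2967, 0.1514]
tcp_rot: [0.627, 0.661, 0.259, -0.319]
contact_force: [0.8, -0.9, -2.0]
finger_gap: 0.0235
```

```bash
cat > cnt.py <<'E'
from h import *
def cnt(f,tag):
    H,S,V=cv2.split(cv2.cvtColor(f['pixels'],cv2.COLOR_BGR2HSV)); W=cloud(f)
    for n,m in(('red',((H<8)|(H>172))&(S>150)&(V>60)),('gold',(H>19)&(H<32)&(S>150)&(V>90)),('green',(H>70)&(H<95)&(S>100))):
        for c in cv2.findContours(m.astype(np.uint8),0,2)[0]:
            A=cv2.contourArea(c)
            if A>12:
                k=np.zeros(m.shape,np.uint8);cv2.drawContours(k,[c],-1,1,-1);w=np.nanmedian(W[k>0],0)
                if np.hypot(w[0]-.552,w[1]+.283)<.13: print(tag,n,'A',A,'px',np.round(cv2.minEnclosingCircle(c)[0]),'world',w.round(3))
E
python3 - <<'E'
from cnt import *
s,r=st(); lip(s,r); cnt(grab('wrist','w15.png'),'wrist'); cnt(grab('side','s15.png'),'side')
E
```

```text
t 19.7 tcp [ 0.5972 -0.2967  0.1514] q [ 0.245  0.101  0.331  2.138 -0.993  0.412  1.295] F [ 0.8 -0.9 -2. ] gap 0.02349636956425654
[[ 0.662  0.743 -0.097]
 [-0.058 -0.078 -0.995]
 [-0.747  0.665 -0.009]]
lip [ 0.5772 -0.2946  0.0558] tilt lip-down deg 41.7
wrist red A 1288.5 px [ 36. 181.] world [ 0.503 -0.256  0.017]
wrist red A 967.0 px [ 90. 177.] world [ 0.529 -0.26   0.017]
wrist gold A 1039.0 px [ 66. 259.] world [ 0.503 -0.307  0.017]
wrist gold A 114.0 px [313. 243.] world [ 0.581 -0.278  0.172]
wrist gold A 804.5 px [114. 230.] world [ 0.533 -0.299  0.017]
wrist gold A 57.5 px [312. 217.] world [ 0.603 -0.28   0.146]
wrist gold A 231.0 px [313. 215.] world [ 0.613 -0.281  0.136]
wrist green A 775.5 px [ 37. 223.] world [ 0.497 -0.279  0.026]
```

All five tablets are in the box: two red, two gold, one green, with tops at z≈0.017–0.026. Next I lift, level the scoop and return to the mat.

>>> {"method": "carry_out", "body": {
  "moves": [-0.02,0.018,0,0,0,0,0.015,-0.022,0.02,0,0,0,0,0.015,-0.01,0.01,0,0,0,-5,0.015,0,0,0,0,0,-7,0.015,0,0,0,0,0,-7,0.015,0,0,0,0,0,-7,0.015,0,0,0,0,0,-7,0.015,0,0,0,0,0,-7,0.015,0,0,0,0,0,0,0.015]
}}

```text
t: 20.7
tcp_pos: [0.5985, -0.2961, 0.2234]
tcp_rot: [0.474, 0.525, 0.474, -0.523]
contact_force: [0.5, 0.7, -3.0]
finger_gap: 0.023
```

```bash
python3 - <<'E'
from cnt import *
s,r=st(); lip(s,r)
f=dict(np.load('w4.npz')); W=cloud(f); im=f['pixels']; H,S,V=cv2.split(cv2.cvtColor(im,cv2.COLOR_BGR2HSV))
m=((H>8)&(H<28)&(S>90)&(V>140)).astype(np.uint8); m[:70]=0;m[230:]=0;m[:,:185]=0;m[:,370:]=0
m=cv2.morphologyEx(m,cv2.MORPH_OPEN,np.ones((5,5)))
c=max(cv2.findContours(m,0,2)[0],key=cv2.contourArea)
P=np.array([ray(f,*p[0],.004)[:2]*1000 for p in c],np.float32); print('mat',cv2.minAreaRect(P))
d=np.array([np.cos(np.radians(-15.6)),np.sin(np.radians(-15.6))])
to([.53,.2,.20],down(-105.6),s,r)
E
```

```text
t 20.7 tcp [ 0.5985 -0.2961  0.2234] q [ 0.114  0.385  0.378  1.444 -0.145  1.338  0.4  ] F [ 0.5  0.7 -3. ] gap 0.023005644122261915
[[ 0.003  0.995 -0.1  ]
 [ 0.002 -0.1   -0.995]
 [-1.     0.002 -0.002]]
lip [ 0.5204 -0.2888  0.1652] tilt lip-down deg 0.1
mat ((471.6725769042969, 263.8484802246094), (133.48899841308594, 176.43186950683594), 71.64899444580078)
turn(deg) [ 9.86 -0.12 -0.13] shift now-axes mm [  24.1 -117.8 -486.7] shift after-turn mm [  23.4 -199.3 -459.4]
```

>>> {"method": "carry_out", "body": {
  "moves": [0,0,0,5,0,0,0.015,0,0,0,5,0,0,0.015,0,-0.015,-0.035,0,0,0,0.015,0,-0.015,-0.035,0,0,0,0.015,0,-0.015,-0.035,0,0,0,0.015,0,-0.015,-0.035,0,0,0,0.015,0,-0.015,-0.035,0,0,0,0.015,0,-0.015,-0.035,0,0,0,0.015,0,-0.015,-0.035,0,0,0,0.015,0,-0.015,-0.035,0,0,0,0.015,0,-0.015,-0.035,0,0,0,0.015,0,-0.015,-0.035,0,0,0,0.015,0,-0.015,-0.035,0,0,0,0.015,0,-0.01,-0.02,0,0,0,0.015,0,0,0,0,0,0,0.015]
}}

```text
t: 22.2
tcp_pos: [0.5409, 0.1547, 0.2213]
tcp_rot: [0.43, 0.58, 0.415, -0.554]
contact_force: [0.5, 0.7, -2.3]
finger_gap: 0.0231
```

```bash
python3 - <<'E'
from cnt import *
s,r=st(); lip(s,r)
for n in('top','wrist'):
    f=grab(n,n+'16.png'); np.savez(n+'16.npz',**f); W=cloud(f); im=f['pixels']; H,S,V=cv2.split(cv2.cvtColor(im,cv2.COLOR_BGR2HSV))
    near=np.hypot(W[...,0]-.483,W[...,1]-.268)<.105
    m=(near&(H>10)&(H<26)&(S>80)&(V>150)&(W[...,2]<.015)).astype(np.uint8)
    m=cv2.morphologyEx(m,cv2.MORPH_CLOSE,np.ones((5,5)));m=cv2.morphologyEx(m,cv2.MORPH_OPEN,np.ones((5,5)))
    c=max(cv2.findContours(m,0,2)[0],key=cv2.contourArea)
    P=np.array([ray(f,*p[0],.004)[:2]*1000 for p in c],np.float32); print(n,cv2.contourArea(c),cv2.minAreaRect(P), c.reshape(-1,2).min(0),c.reshape(-1,2).max(0))
cnt(f,'w')
E
```

```text
t 22.2 tcp [0.5409 0.1547 0.2213] q [-0.484  0.13   0.131  1.737 -0.007  1.234 -0.642] F [ 0.5  0.7 -2.3] gap 0.023143941510408095
[[ 0.042  0.958 -0.285]
 [ 0.005 -0.286 -0.958]
 [-0.999  0.039 -0.016]]
lip [0.468  0.1767 0.1603] tilt lip-down deg 2.2Traceback (most recent call last):
  File "<stdin>", line 8, in <module>
ValueError: max() iterable argument is empty
```

```bash
python3 - <<'E'
from cnt import *
for n in('wrist','side'):
    f=grab(n,n+'17.png'); np.savez(n+'17.npz',**f); W=cloud(f); im=f['pixels']; H,S,V=cv2.split(cv2.cvtColor(im,cv2.COLOR_BGR2HSV))
    near=np.hypot(W[...,0]-.483,W[...,1]-.268)<.105
    m=(near&(H>8)&(H<28)&(S>80)&(V>140)&(W[...,2]<.015)).astype(np.uint8)
    m=cv2.morphologyEx(m,cv2.MORPH_CLOSE,np.ones((5,5)))
    cs=cv2.findContours(m,0,2)[0]; print(n,near.sum(),m.sum(),len(cs))
    if cs:
        c=max(cs,key=cv2.contourArea);P=np.array([ray(f,*p[0],.004)[:2]*1000 for p in c],np.float32); print(n,cv2.contourArea(c),cv2.minAreaRect(P), c.reshape(-1,2).min(0),c.reshape(-1,2).max(0))
s,r=st(); to([.518,.25,.15],down(-105.6),s,r)
E
```

```text
wrist 47112 21365 7
wrist 20895.5 ((481.41876220703125, 259.43017578125), (163.1980438232422, 208.30992126464844), 76.4374771118164) [126  19] [320 177]
side 13025 3848 3
side 3713.0 ((480.15301513671875, 266.1505126953125), (198.70782470703125, 207.10499572753906), 41.75728225708008) [325 255] [411 318]
t 22.35 tcp [0.542  0.1496 0.2213] q [-0.48   0.13   0.136  1.737 -0.006  1.236 -0.64 ] F [-0.3 -0.7 -1.4] gap 0.022846451729959524
[[ 0.041  0.956 -0.291]
 [ 0.002 -0.291 -0.957]
 [-0.999  0.039 -0.014]]
turn(deg) [-1.33 -0.77 -2.25] shift now-axes mm [ 70.5 -55.  -88. ] shift after-turn mm [ 71.3 -50.1 -90.2]
```

```bash
python3 - <<'E'
from cnt import *
for n in('wrist17','side17'):
    f=dict(np.load(n+'.npz')); W=cloud(f); im=f['pixels']; H,S,V=cv2.split(cv2.cvtColor(im,cv2.COLOR_BGR2HSV))
    near=np.hypot(W[...,0]-.483,W[...,1]-.268)<.1
    for vt in(165,180):
        m=(near&(H>12)&(H<26)&(S>80)&(V>vt)).astype(np.uint8)
        m=cv2.morphologyEx(m,cv2.MORPH_CLOSE,np.ones((5,5)));m=cv2.morphologyEx(m,cv2.MORPH_OPEN,np.ones((7,7)))
        c=max(cv2.findContours(m,0,2)[0],key=cv2.contourArea);P=np.array([ray(f,*p[0],.004)[:2]*1000 for p in c],np.float32); print(n,vt,cv2.contourArea(c),cv2.minAreaRect(P))
E
```

```text
wrist17 165 14668.0 ((482.7430114746094, 263.6531982421875), (119.63665771484375, 140.27232360839844), 75.04830932617188)
wrist17 180 14559.0 ((482.618896484375, 263.6973876953125), (119.21115112304688, 139.9868621826172), 74.87279510498047)
side17 165 1991.5 ((482.97662353515625, 265.9297790527344), (123.94737243652344, 140.51097106933594), 75.11239624023438)
side17 180 1958.5 ((482.83837890625, 265.74896240234375), (123.1164321899414, 139.4864044189453), 75.0868148803711)
```

>>> {"method": "carry_out", "body": {
  "moves": [0,0,0,-1.9,-0.8,-2.3,0.015,0.01,-0.017,-0.031,0,0,0,0.015,0.02,-0.017,-0.031,0,0,0,0.015,0.02,-0.015,-0.03,0,0,0,0.015,0.02,0,0,0,0,0,0.015,0,0,0,0,0,0,0.015]
}}

```text
t: 22.95
tcp_pos: [0.5241, 0.2423, 0.151]
tcp_rot: [0.427, 0.567, 0.424, -0.563]
contact_force: [0.3, -1.3, -1.4]
finger_gap: 0.0228
```

```bash
python3 - <<'E'
from h import *
s,r=st(); to([.5201,.2547,.070],down(-105),s,r)
E
```

```text
t 22.95 tcp [0.5241 0.2423 0.151 ] q [-0.575  0.238  0.073  1.757 -0.015  1.141 -0.779] F [ 0.3 -1.3 -1.4] gap 0.022849324499779427
[[ 0.007  0.961 -0.277]
 [ 0.    -0.277 -0.961]
 [-1.     0.007 -0.002]]
turn(deg) [-1.07 -0.11 -0.41] shift now-axes mm [ 81.   -7.8 -10.6] shift after-turn mm [ 81.   -7.  -10.9]
```

>>> {"method": "carry_out", "body": {
  "moves": [0.01,-0.004,-0.0055,-1,0,-0.4,0.015,0.02,-0.003,-0.0055,0,0,0,0.015,0.02,0,0,0,0,0,0.015,0.02,0,0,0,0,0,0.015,0.008,0,0,0,0,0,0.015,0,0,0,0,0,0,0.015]
}}

```text
t: 23.55
tcp_pos: [0.5262, 0.2502, 0.075]
tcp_rot: [0.429, 0.566, 0.428, -0.559]
contact_force: [0.3, -0.0, -1.6]
finger_gap: 0.0236
```

```bash
python3 - <<'E'
from h import *
s,r=st(); to([.5201,.2547,.062],down(-105),s,r)
E
```

```text
t 23.55 tcp [0.5262 0.2502 0.075 ] q [-0.574  0.323  0.064  1.819 -0.025  0.991 -0.77 ] F [ 0.3 -0.  -1.6] gap 0.02361971694464187
[[ 0.008  0.964 -0.267]
 [ 0.005 -0.267 -0.964]
 [-1.     0.007 -0.007]]
turn(deg) [-0.46 -0.41 -0.38] shift now-axes mm [13.  -7.2 -2.6] shift after-turn mm [13.  -7.1 -2.7]
```

>>> {"method": "carry_out", "body": {
  "moves": [0.002,-0.0075,-0.003,-0.4,-0.4,-0.4,0.015,0.005,0,0,0,0,0,0.015,0.003,0,0,0,0,0,0.015,0.001,0,0,0,0,0,0.015,0,0,0,0,0,0,0.015]
}}

```text
t: 24.05
tcp_pos: [0.5215, 0.256, 0.0668]
tcp_rot: [0.43, 0.563, 0.43, -0.56]
contact_force: [0.4, -0.1, -2.8]
finger_gap: 0.0231
```

```bash
python3 - <<'E'
from h import *
s,r=st(); to([.5201,.2547,.062],down(-105),s,r)
E
```

```text
t 24.05 tcp [0.5215 0.256  0.0668] q [-0.582  0.333  0.059  1.824 -0.024  0.981 -0.777] F [ 0.4 -0.1 -2.8] gap 0.02314039516466447
[[ 0.003  0.966 -0.26 ]
 [ 0.002 -0.26  -0.966]
 [-1.     0.003 -0.003]]
turn(deg) [-0.07 -0.18 -0.15] shift now-axes mm [ 4.7 -1.   1.7] shift after-turn mm [ 4.8 -1.   1.6]
```

>>> {"method": "carry_out", "body": {
  "moves": [0.002,-0.001,0.0015,0,0,0,0.015,0.0015,0,0,0,0,0,0.015,0.001,0,0,0,0,0,0.015,0.0005,0,0,0,0,0,0.015,0,0,0,0,0,0,0.015]
}}

```text
t: 24.55
tcp_pos: [0.5205, 0.2549, 0.0638]
tcp_rot: [0.43, 0.563, 0.43, -0.559]
contact_force: [0.2, 0.5, -0.6]
finger_gap: 0.0231
```

```bash
python3 - <<'E'
from h import *
s,r=st(); to([.5201,.2547,.062],down(-105),s,r)
f=grab('wrist'); W=cloud(f); P=r.inv().apply(W.reshape(-1,3)-s['tcp_pos']).reshape(W.shape)
for a,b in((-.076,-.062),(-.05,-.036),(-.03,-.02)):
    m=(P[...,0]>.045)&(P[...,0]<.07)&(P[...,1]>a)&(P[...,1]<b)&(P[...,2]>-.03)&(P[...,2]<0)
    print('pan floor z',m.sum(),np.median(W[m][:,2]))
a=W[...,:2]
m=(P[...,0]>.045)&(P[...,0]<.07)&(P[...,1]>-.13)&(P[...,1]<-.085)&(P[...,2]>-.03)&(P[...,2]<.03); print('beyond lip z (mat)',np.median(W[m][:,2]))
E
```

```text
t 24.55 tcp [0.5205 0.2549 0.0638] q [-0.581  0.333  0.059  1.831 -0.024  0.973 -0.776] F [ 0.2  0.5 -0.6] gap 0.02310855199445307
[[ 0.004  0.966 -0.26 ]
 [ 0.003 -0.26  -0.966]
 [-1.     0.003 -0.004]]
turn(deg) [-0.09 -0.25 -0.19] shift now-axes mm [ 1.8 -0.4  0.3] shift after-turn mm [ 1.8 -0.4  0.3]
pan floor z 924 0.007310035412500639
pan floor z 915 0.007347542330980113
pan floor z 654 0.007338421575047228
beyond lip z (mat) 0.004290823403807339
```

>>> {"method": "carry_out", "body": {
  "moves": [0.001,0,0,0,0,0,0.015,0.0005,0,0,0,0,0,0.015,0,0,0,0,0,0,0.05,0,0,0,0,0,0,0.085,0,0,0,0,0,0,0.085,0,0,0,0,0,0,0.085,0,0,0,0,0,0,0.085]
}}

```text
t: 25.3
tcp_pos: [0.5215, 0.2552, 0.0633]
tcp_rot: [0.43, 0.564, 0.43, -0.559]
contact_force: [-0.1, 0.2, -0.0]
finger_gap: 0.0849
```

>>> {"method": "carry_out", "body": {
  "moves": [-0.015,0,0,0,0,0,0.085,-0.03,0,0,0,0,0,0.085,-0.04,0,0,0,0,0,0.085,-0.04,0,0,0,0,0,0.085,0,0,0,0,0,0,0.085]
}}

```text
t: 25.8
tcp_pos: [0.5202, 0.2542, 0.196]
tcp_rot: [0.43, 0.564, 0.43, -0.559]
contact_force: [0.6, 0.7, 0.6]
finger_gap: 0.0851
```

```bash
python3 - <<'E'
from h import *
s,r=st()
f=grab('wrist','w20.png'); W=cloud(f); z=W[...,2]
m=(z>.095)&(z<.115)&(np.hypot(W[...,0]-.518,W[...,1]-.252)<.06)
print('grip top',m.sum(),np.nanmedian(z[m]),cv2.minAreaRect((W[m][:,:2]*1000).astype(np.float32)))
E
```

```text
t 25.8 tcp [0.5202 0.2542 0.196 ] q [-0.589  0.206  0.066  1.7   -0.015  1.23  -0.783] F [0.6 0.7 0.6] gap 0.08513606005176491
[[ 0.005  0.965 -0.261]
 [ 0.004 -0.261 -0.965]
 [-1.     0.004 -0.005]]
grip top 1351 0.1067467508849406 ((520.436767578125, 254.1556854248047), (35.2714958190918, 23.784393310546875), 74.88377380371094)
```

The scoop stands on the mat, with the pan about 1 mm from the mat's middle. I clear the arm and do a last overall check.

>>> {"method": "carry_out", "body": {
  "moves": [-0.03,0,0,0,0,0,0.085,-0.02,0,-0.035,0,0,0,0.085,0,0,-0.035,0,0,0,0.085,0,0,-0.035,0,0,0,0.085,0,0,-0.035,0,0,0,0.085,0,0,-0.035,0,0,0,0.085,0,0,0,0,0,0,0.085]
}}

```text
t: 26.55
tcp_pos: [0.5651, 0.4254, 0.2447]
tcp_rot: [0.428, 0.562, 0.429, -0.562]
contact_force: [-2.0, -0.2, -0.8]
finger_gap: 0.0849
```

```bash
python3 - <<'E'
from cnt import *
st()
g=grab('top','t21.png'); h=grab('side'); cnt(g,'top')
cv2.imwrite('pics/final.png',np.vstack([cv2.resize(g['pixels'][140:300,170:490],(800,400)),cv2.resize(h['pixels'][140:310,240:580],(400,200)).repeat(1,0) if 0 else cv2.resize(h['pixels'][140:225,240:580],(800,200))]))
f0=dict(np.load('top0.npz'))
P=[]
for f in(f0,g):
    H,S,V=cv2.split(cv2.cvtColor(f['pixels'],cv2.COLOR_BGR2HSV))
    # signed profile: +x/-x red edges along column, central columns, subpixel via redness
    red=f['pixels'][...,2].astype(float)-np.maximum(f['pixels'][...,1],f['pixels'][...,0])
    m=(((H<8)|(H>172))&(S>170)&(V>90)).astype(np.uint8); m[:,:280]=0;m[:,350:]=0;m[:195]=0;m[280:]=0
    c=max(cv2.findContours(m,0,2)[0],key=cv2.contourArea); k=np.zeros_like(m); cv2.drawContours(k,[c],-1,1,-1)
    w=np.clip(red,0,None)*cv2.dilate(k,np.ones((3,3))); v,u=np.mgrid[:400,:640]
    p=ray(f,(w*u).sum()/w.sum(),(w*v).sum()/w.sum(),.0485)[:2]; P.append(p); print('bar',p.round(4),cv2.contourArea(c))
print('moved',np.linalg.norm(P[1]-P[0]))
E
```

```text
t 26.55 tcp [0.5651 0.4254 0.2447] q [-0.724  0.447  0.023  1.281 -0.011  1.413 -0.969] F [-2.  -0.2 -0.8] gap 0.08493185028059003
[[-0.     0.964 -0.265]
 [ 0.001 -0.265 -0.964]
 [-1.    -0.    -0.   ]]
top red A 34.0 px [420. 246.] world [ 0.503 -0.255  0.016]
top red A 35.0 px [421. 236.] world [ 0.528 -0.258  0.016]
top gold A 35.5 px [440. 246.] world [ 0.503 -0.306  0.016]
top gold A 35.5 px [436. 234.] world [ 0.533 -0.297  0.016]
bar [0.5634 0.0221] 279.5
bar [0.4608 0.0316] 287.5
moved 0.10304045450172428
```

View pics/final.png

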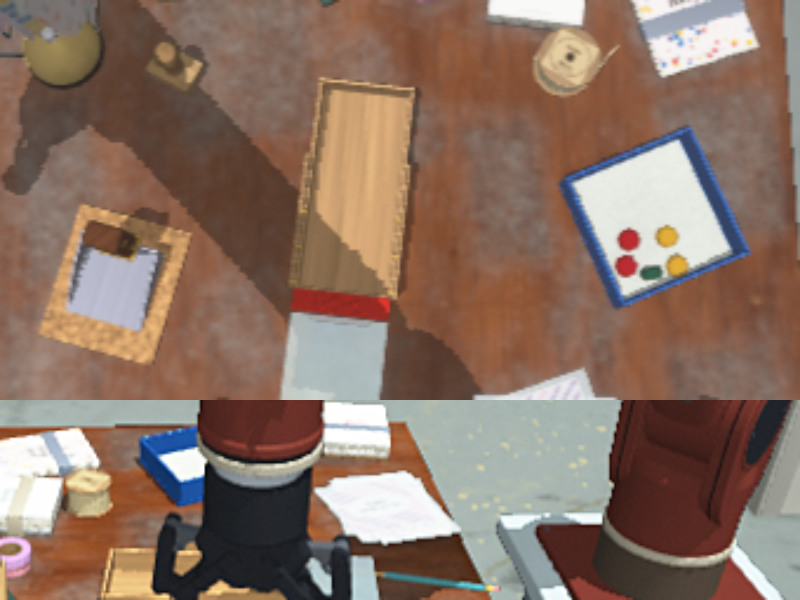

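The final view shows the tray empty and the cover drawn out past the near end. All five tablets are in the box, lower left, with the green one on its edge. The scoop is on its mat, and the stamp and spool are in place, so I hand in.

```bash
python3 -c "
from workcell import env
print(env.hand_in())"
```

```text
the job is handed in; nothing more can be done
None
```

The job is handed in at about 26.6 s of the 72 s allowed. The one check that did not fully agree is how far the cover moved.

- **Cover:** I held the red bar down and slid the cover until it met about 9 N at its stop, then pressed and pushed once more. The camera checks put its travel at 103.0–103.7 mm against the nominal 105 mm. That is within the 2 mm calibration, but they all read a little short. The downward force dropped briefly during the slide, at about 20 mm of travel and again at the stop.
- **Tablets:** One scoop pass took all five, touched only by the scoop. The top camera showed an empty tray, and the wrist and final top pictures showed two red, two gold and one green in the box. The green one stands on its edge but is inside.
- **Scoop:** It was released on the mat with its grip top at the same height as at the start. The pan is about 1 mm from the middle of the mat.
- **Bystanders:** The stamp and spool look unmoved in the last top picture. The robot was touching nothing at hand-in.

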